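# Clear the dust box and refit its filter frames

### The job

Clear all the brass offcuts out of the dust box's bays into the wooden scrap box, then put all the cleaned filter frames lying on the bench back, one to a bay, whichever bays you like. For each frame: turn the bay's turnbutton clear, hook one short edge of the frame under the lip on the robot's side, rotate the frame down until it lies flat on the bay floor, then turn the turnbutton fully across its far edge to lock it. Leave the other things on the bench where they are.

Things in the scene. Friction and masses are not known exactly. Their poses are not given: they have to be found in the camera images.
- frame0: loose filter frame, up to three alike (None if absent): aluminium plate 116 (x) x 74 (y) x 8 mm, grey mesh, about 0.18 kg; on its centre an arched pull 50 mm long (y), 10 mm thick (x), its solid top bar 24 to 46 mm above the underside. Origin: centre of underside, z up. Same after a half turn about z: either 74 mm edge can be hooked. Starts flat on the bench left of the dust box
- frame1: loose filter frame, up to three alike (None if absent): aluminium plate 116 (x) x 74 (y) x 8 mm, grey mesh, about 0.18 kg; on its centre an arched pull 50 mm long (y), 10 mm thick (x), its solid top bar 24 to 46 mm above the underside. Origin: centre of underside, z up. Same after a half turn about z: either 74 mm edge can be hooked. Starts flat on the bench left of the dust box
- frame2: loose filter frame, up to three alike (None if absent): aluminium plate 116 (x) x 74 (y) x 8 mm, grey mesh, about 0.18 kg; on its centre an arched pull 50 mm long (y), 10 mm thick (x), its solid top bar 24 to 46 mm above the underside. Origin: centre of underside, z up. Same after a half turn about z: either 74 mm edge can be hooked. Starts flat on the bench left of the dust box
- dustbox: fixed green metal box 164 (x) x 278 (y) mm, origin centre of underside, x away from the robot. On top three bays along y, each 122 (x) x 82 (y) mm, floor 40 mm above the bench. At their near (-x) side a wall with a lip overhanging 14 mm, underside 16 and top 20 mm above the floor; at the far side a ledge 34 mm wide, 10 mm high; dividers 8 mm wide, 10 mm high. A duct leaves its -y face
- bay0 (a point): centre of the right-hand (-y) bay's floor, axes as the dust box, 61 mm from near wall and far ledge. A 116 mm frame cannot drop in past the lip: tilted about 20 degrees, near edge low, it goes under the lip to the wall, then its far edge is rotated down to the floor
- pivot0 (a point): on the upright pivot axis of the right-hand (-y) bay's turnbutton, on the far ledge, 75 mm beyond the bay's centre in x, 40 mm above the bay floor, the height to grip the fin. The fin stands along the button: 10 mm thick, from 28 mm ahead of the pivot to 12 mm behind, top 51 mm above the bay floor
- button0 (a joint): angle of the right-hand (-y) bay's turnbutton (rad, counter-clockwise from above): stop at 0, pointing to the box's +y, clear of the bay; stop at 1.571, pointing to -x across the bay's far edge, locking a frame. Steel bar reaching 30 mm from the pivot, 14 mm behind, 18 mm wide, 11 to 17 mm above the bay floor. Stays where left (0.06 N m). Starts across the bay, blocking it
- bay1 (a point): centre of the middle bay's floor, axes as the dust box, 61 mm from near wall and far ledge. A 116 mm frame cannot drop in past the lip: tilted about 20 degrees, near edge low, it goes under the lip to the wall, then its far edge is rotated down to the floor
- pivot1 (a point): on the upright pivot axis of the middle bay's turnbutton, on the far ledge, 75 mm beyond the bay's centre in x, 40 mm above the bay floor, the height to grip the fin. The fin stands along the button: 10 mm thick, from 28 mm ahead of the pivot to 12 mm behind, top 51 mm above the bay floor
- button1 (a joint): angle of the middle bay's turnbutton (rad, counter-clockwise from above): stop at 0, pointing to the box's +y, clear of the bay; stop at 1.571, pointing to -x across the bay's far edge, locking a frame. Steel bar reaching 30 mm from the pivot, 14 mm behind, 18 mm wide, 11 to 17 mm above the bay floor. Stays where left (0.06 N m). Starts across the bay, blocking it
- bay2 (a point): centre of the left-hand (+y) bay's floor, axes as the dust box, 61 mm from near wall and far ledge. A 116 mm frame cannot drop in past the lip: tilted about 20 degrees, near edge low, it goes under the lip to the wall, then its far edge is rotated down to the floor
- pivot2 (a point): on the upright pivot axis of the left-hand (+y) bay's turnbutton, on the far ledge, 75 mm beyond the bay's centre in x, 40 mm above the bay floor, the height to grip the fin. The fin stands along the button: 10 mm thick, from 28 mm ahead of the pivot to 12 mm behind, top 51 mm above the bay floor
- button2 (a joint): angle of the left-hand (+y) bay's turnbutton (rad, counter-clockwise from above): stop at 0, pointing to the box's +y, clear of the bay; stop at 1.571, pointing to -x across the bay's far edge, locking a frame. Steel bar reaching 30 mm from the pivot, 14 mm behind, 18 mm wide, 11 to 17 mm above the bay floor. Stays where left (0.06 N m). Starts across the bay, blocking it
- offcut0: loose brass bar offcut 60 (x) x 18 (y) x 16 (z) mm, 0.14 kg, up to three alike (None if absent), origin centre of underside. Starts lying on the floor of a bay, about crosswise (along the dust box's y), one to a bay at most
- offcut1: loose brass bar offcut 60 (x) x 18 (y) x 16 (z) mm, 0.14 kg, up to three alike (None if absent), origin centre of underside. Starts lying on the floor of a bay, about crosswise (along the dust box's y), one to a bay at most
- offcut2: loose brass bar offcut 60 (x) x 18 (y) x 16 (z) mm, 0.14 kg, up to three alike (None if absent), origin centre of underside. Starts lying on the floor of a bay, about crosswise (along the dust box's y), one to a bay at most
- scrapbox: open wooden scrap box fixed to the bench right of and nearer than the dust box: 130 (x) x 110 (y) mm outside, walls and floor 5 mm, rim 45 mm above the bench; origin centre of underside
- bench_block: bystander: square steel bench block 60 x 60 x 28 mm, origin centre of underside
- hammer: bystander: hammer 220 mm long lying at the far left, about along x
- brush: bystander: bench brush 170 mm long, lying near the robot on the left
- cup: bystander: white ceramic cup, 76 mm across, 80 mm high, far right
- jar: bystander: amber glass jar, 64 mm across, 80 mm high, far right
- driver: bystander: screwdriver 170 mm long, near right
- tin: bystander: steel tin, 68 mm across, 75 mm high, far left

How it is judged:
On the way:
1. every frame that is there lies flat in a bay with its edge under the lip (((x of frame0 in the frame of bay0 between -0.007 and 0.007 m and y of frame0 in the frame of bay0 between -0.008 and 0.008 m and z of frame0 in the frame of bay0 between -0.003 and 0.004 m and angle between frame0's own z axis and vertical below 0.06 rad and angle between the x axis of frame0 and the x axis of dustbox, either way round below 0.15 rad) or (x of frame0 in the frame of bay1 between -0.007 and 0.007 m and y of frame0 in the frame of bay1 between -0.008 and 0.008 m and z of frame0 in the frame of bay1 between -0.003 and 0.004 m and angle between frame0's own z axis and vertical below 0.06 rad and angle between the x axis of frame0 and the x axis of dustbox, either way round below 0.15 rad) or (x of frame0 in the frame of bay2 between -0.007 and 0.007 m and y of frame0 in the frame of bay2 between -0.008 and 0.008 m and z of frame0 in the frame of bay2 between -0.003 and 0.004 m and angle between frame0's own z axis and vertical below 0.06 rad and angle between the x axis of frame0 and the x axis of dustbox, either way round below 0.15 rad)) and ((x of frame1 in the frame of bay0 between -0.007 and 0.007 m and y of frame1 in the frame of bay0 between -0.008 and 0.008 m and z of frame1 in the frame of bay0 between -0.003 and 0.004 m and angle between frame1's own z axis and vertical below 0.06 rad and angle between the x axis of frame1 and the x axis of dustbox, either way round below 0.15 rad) or (x of frame1 in the frame of bay1 between -0.007 and 0.007 m and y of frame1 in the frame of bay1 between -0.008 and 0.008 m and z of frame1 in the frame of bay1 between -0.003 and 0.004 m and angle between frame1's own z axis and vertical below 0.06 rad and angle between the x axis of frame1 and the x axis of dustbox, either way round below 0.15 rad) or (x of frame1 in the frame of bay2 between -0.007 and 0.007 m and y of frame1 in the frame of bay2 between -0.008 and 0.008 m and z of frame1 in the frame of bay2 between -0.003 and 0.004 m and angle between frame1's own z axis and vertical below 0.06 rad and angle between the x axis of frame1 and the x axis of dustbox, either way round below 0.15 rad)) and ((x of frame2 in the frame of bay0 between -0.007 and 0.007 m and y of frame2 in the frame of bay0 between -0.008 and 0.008 m and z of frame2 in the frame of bay0 between -0.003 and 0.004 m and angle between frame2's own z axis and vertical below 0.06 rad and angle between the x axis of frame2 and the x axis of dustbox, either way round below 0.15 rad) or (x of frame2 in the frame of bay1 between -0.007 and 0.007 m and y of frame2 in the frame of bay1 between -0.008 and 0.008 m and z of frame2 in the frame of bay1 between -0.003 and 0.004 m and angle between frame2's own z axis and vertical below 0.06 rad and angle between the x axis of frame2 and the x axis of dustbox, either way round below 0.15 rad) or (x of frame2 in the frame of bay2 between -0.007 and 0.007 m and y of frame2 in the frame of bay2 between -0.008 and 0.008 m and z of frame2 in the frame of bay2 between -0.003 and 0.004 m and angle between frame2's own z axis and vertical below 0.06 rad and angle between the x axis of frame2 and the x axis of dustbox, either way round below 0.15 rad))), for 0.2 s.
At the end, for the whole second after the job is handed in: Each frame present lies still in a bay: centre within 7 mm (x), 8 mm (y) of the bay's, underside -3 to +4 mm from the floor, tilt under 0.06, yaw within 0.15 rad of the box, that bay's button beyond 1.3 rad; each offcut lies inside the scrap box. Empty bays' buttons do not matter (x of offcut0 in the frame of scrapbox between -0.06 and 0.06 m and y of offcut0 in the frame of scrapbox between -0.05 and 0.05 m and z of each of offcut0, offcut1, offcut2 in the frame of scrapbox below 0.045 m and x of offcut1 in the frame of scrapbox between -0.06 and 0.06 m and y of offcut1 in the frame of scrapbox between -0.05 and 0.05 m and x of offcut2 in the frame of scrapbox between -0.06 and 0.06 m and y of offcut2 in the frame of scrapbox between -0.05 and 0.05 m and (((x of frame0 in the frame of bay0 between -0.007 and 0.007 m and y of frame0 in the frame of bay0 between -0.008 and 0.008 m and z of frame0 in the frame of bay0 between -0.003 and 0.004 m and angle between frame0's own z axis and vertical below 0.06 rad and angle between the x axis of frame0 and the x axis of dustbox, either way round below 0.15 rad) and value of joint button0 above 1.3 rad) or ((x of frame0 in the frame of bay1 between -0.007 and 0.007 m and y of frame0 in the frame of bay1 between -0.008 and 0.008 m and z of frame0 in the frame of bay1 between -0.003 and 0.004 m and angle between frame0's own z axis and vertical below 0.06 rad and angle between the x axis of frame0 and the x axis of dustbox, either way round below 0.15 rad) and value of joint button1 above 1.3 rad) or ((x of frame0 in the frame of bay2 between -0.007 and 0.007 m and y of frame0 in the frame of bay2 between -0.008 and 0.008 m and z of frame0 in the frame of bay2 between -0.003 and 0.004 m and angle between frame0's own z axis and vertical below 0.06 rad and angle between the x axis of frame0 and the x axis of dustbox, either way round below 0.15 rad) and value of joint button2 above 1.3 rad)) and (((x of frame1 in the frame of bay0 between -0.007 and 0.007 m and y of frame1 in the frame of bay0 between -0.008 and 0.008 m and z of frame1 in the frame of bay0 between -0.003 and 0.004 m and angle between frame1's own z axis and vertical below 0.06 rad and angle between the x axis of frame1 and the x axis of dustbox, either way round below 0.15 rad) and value of joint button0 above 1.3 rad) or ((x of frame1 in the frame of bay1 between -0.007 and 0.007 m and y of frame1 in the frame of bay1 between -0.008 and 0.008 m and z of frame1 in the frame of bay1 between -0.003 and 0.004 m and angle between frame1's own z axis and vertical below 0.06 rad and angle between the x axis of frame1 and the x axis of dustbox, either way round below 0.15 rad) and value of joint button1 above 1.3 rad) or ((x of frame1 in the frame of bay2 between -0.007 and 0.007 m and y of frame1 in the frame of bay2 between -0.008 and 0.008 m and z of frame1 in the frame of bay2 between -0.003 and 0.004 m and angle between frame1's own z axis and vertical below 0.06 rad and angle between the x axis of frame1 and the x axis of dustbox, either way round below 0.15 rad) and value of joint button2 above 1.3 rad)) and (((x of frame2 in the frame of bay0 between -0.007 and 0.007 m and y of frame2 in the frame of bay0 between -0.008 and 0.008 m and z of frame2 in the frame of bay0 between -0.003 and 0.004 m and angle between frame2's own z axis and vertical below 0.06 rad and angle between the x axis of frame2 and the x axis of dustbox, either way round below 0.15 rad) and value of joint button0 above 1.3 rad) or ((x of frame2 in the frame of bay1 between -0.007 and 0.007 m and y of frame2 in the frame of bay1 between -0.008 and 0.008 m and z of frame2 in the frame of bay1 between -0.003 and 0.004 m and angle between frame2's own z axis and vertical below 0.06 rad and angle between the x axis of frame2 and the x axis of dustbox, either way round below 0.15 rad) and value of joint button1 above 1.3 rad) or ((x of frame2 in the frame of bay2 between -0.007 and 0.007 m and y of frame2 in the frame of bay2 between -0.008 and 0.008 m and z of frame2 in the frame of bay2 between -0.003 and 0.004 m and angle between frame2's own z axis and vertical below 0.06 rad and angle between the x axis of frame2 and the x axis of dustbox, either way round below 0.15 rad) and value of joint button2 above 1.3 rad)) and linear speed of each of frame0, frame1, frame2 below 0.02 m/s); the robot touches nothing.
It fails at once if a bystander is moved more than 5 cm (distance of any of bench_block, hammer, brush, cup, jar, driver, tin from where it was at the start of the episode above 0.05 m).
Of frame0, frame1, frame2 only 2 to 3 are there at a start; the rules pass over those that are not, and their reading is None.
Of offcut0, offcut1, offcut2 only 2 to 3 are there at a start; the rules pass over those that are not, and their reading is None.
At some moment in a run one of frame0, frame1, frame2 may be knocked a few centimetres aside while the robot is not near it.
Once in a run the grip may slacken for a moment while it holds something.
It also fails if it takes over 210 s, if anything falls off the work surface, if the arm or the gripper's body presses on something with over 40 N, if the wrist force passes 120 N, or if a joint passes its speed limit or range.

### The arm

A 7-joint arm with a two-finger parallel gripper is mounted at the origin on the work surface. World frame = base frame: x ahead of the robot, y to its left, z up, the work surface at z = 0. Lengths are in m, angles in rad, forces in N, time in s.
With the tool pointing down it reaches from about 0.425 to 0.925 m from the base axis. Payload 6.8 kg.
Tool frame: the origin (TCP) lies at the very end of the fingers, on their centre line; the grasp point (between the pads) lies 19 mm behind it (bot.grasp_offset is the distance from the TCP to the grasp point, in m); z points along the fingers, y is the direction in which the jaws open and shut (so a half turn about z gives the same grasp; the last joint's range is limited). The gripper opens to 85 mm and grips with 20 to 120 N. Pads are 22 mm wide; open, the fingers measure 114 mm over their backs; the gripper's body (76 mm by 85 mm) begins 54 mm behind the grasp point. The pads swing forward as they close: fully open they stand 13 mm farther back than shut.
Start: joints at [-1.418, 0.477, 0.022, 1.555, -0.011, 1.109, -0.083], TCP at [0.174, 0.652, 0.231] pointing down, gripper open.
Joint ranges: [-2.96, 2.96], [-0.34, 2.1], [-1.41, 1.46], [0.24, 2.44], [-1.37, 4.51], [0.17, 1.92], [-2.96, 2.96]. Speed limits (rad/s): [2.39, 2.39, 3.14, 3.14, 3.14, 3.14, 3.14].

### API

Orientations are given as a unit quaternion [w, x, y, z].
In Python, from station import monitor, cams, bot, finder gives the robot as it stands.
- The arm moves only by the tool jog_arm, never from a script. Its argument "plan" is a list of rows, each an object of numbers: "x", "y", "z": the shift along the tool's x, y, z as a fraction of full scale; "wx", "wy", "wz": the turn, a rotation vector about the tool's x, y, z as a fraction of full scale. A call has 1 to 12 rows; each row is the pose to reach, as a shift and turn from the pose measured when the call began, along the tool's axes at that moment, turning the shorter way round; what a row does not reach only later rows make up. Full scale, the value 1, is 20 cm for a shift and 180 degrees for a turn. A row lasts 1/12 s, in which the tool goes at most 41.7 mm and 7.16 degrees, less where a joint would pass 70% of its speed; a pose out of reach is approached as far as the arm can. A call with a number of a shift or a turn outside -1 to 1 is refused whole. A call with a gripper value outside its range is refused whole. "hand" is the opening, from -1 (shut) to 1 (fully open), set as the call begins (left out, the last holds). The fingers move at their own pace and stop on an object; "grip_force" is the grip in N (left out, the last holds). Time passes only in rows, so rows that repeat a pose let the fingers close. It gives the time, the measured TCP pose, the force and the opening at its end, in the units of the state.
- monitor.get_obs(): the state, without advancing time (a new reading comes with each control period).
- cams.read_camera(name): name is "side" or "top"; returns the picture (480x640x3 uint8, red, green, blue); there is no depth.
- cams.get_calibration(name): a dict with "fx", "fy", "cx", "cy" (pixels), "distortion" ([k1, k2, p1, p2, k3] as OpenCV has them; the pictures are not rectified), "extrinsics" (4x4, takes a point from world to camera coordinates). Camera axes: x right, y down, z forward; pixel columns grow to the right and rows downward; lengths in m; the calibration is good to about 2 mm. A picture is of the moment at which its call begins. get_calibration takes no time and is no camera call.
- bot.hand_in(): hands the job in, once; it reports no verdict.
Trained networks look in the newest picture that a camera, given by its name, has taken for a name from the list of things; names that differ only in an ending like _2 or _b are one class to them, and where a whole thing is asked for, a point or a joint stands for the part that bears it (a point fixed in the world has none). Each returns a list of dicts, best first, with "confidence" (0 to 1); they miss things now and then, are a little off and sometimes report something else, mostly with a low value. They report only what shows in the picture. A call takes as long as a camera call.
- finder.find_in(camera, target): "bbox" ([left, top, width, height] in pixels, round what is visible of it).
- finder.place_of(camera, target): "location" ([column, row] in pixels: a listed point, or the origin of a listed thing).
The state is a dict: "t": time; "q": joint angles; "joint_vel": joint speeds; "joint_torque": joint torques, N m; "eef_pos": TCP position; "tool_rot": TCP orientation; "contact_force": force on the tool from outside, world axes, zero at the start; "torque": the same for the moment, N m; "gripper_width": opening from 0.0 (shut) to 1.0 (fully open).
Only numpy, scipy, OpenCV 4.12 (cv2) and the standard library are available. Lean on these libraries where they do the work, as an engineer would, in place of code of your own. Each camera call takes 0.05 s, during which the arm holds its last target. There are 200 camera calls.

## Working session

There is one attempt and no reset: what is moved stays moved. The work goes in short steps, Python scripts to look and compute and a tool call to move; the robot and the scene stay as the last step left them, time stands still between calls to the robot, and variables do not carry over. Pictures are saved under pics/ and viewed, about 12 in all and at most 16, crops included, and the job is handed in when it is done.

Besides the shell and the picture viewer there is one more tool, called as name(argument=value, ...) on one line, values as JSON. jog_arm: Moves the arm, as the interface text tells. Shift numbers are shares of 20 cm and turn numbers shares of 180 degrees, none past 1 either way. Its arguments: {"type":"object","properties":{"plan":{"type":"array","items":{"type":"object","properties":{"x":{"type":"number","minimum":-1,"maximum":1},"y":{"type":"number","minimum":-1,"maximum":1},"z":{"type":"number","minimum":-1,"maximum":1},"wx":{"type":"number","minimum":-1,"maximum":1},"wy":{"type":"number","minimum":-1,"maximum":1},"wz":{"type":"number","minimum":-1,"maximum":1}}}},"hand":{"type":"number"},"grip_force":{"type":"number"}},"required":["plan"]}

```bash
ls; mkdir -p pics; python3 - <<'E'
from station import monitor, cams, bot, finder
import cv2
print(monitor.get_obs(), bot.grasp_offset)
for n in("side","top"):
    c=cams.get_calibration(n); print(n,c)
    cv2.imwrite(f"pics/{n}0.png",cams.read_camera(n)[:,:,::-1])
E
```

```text
pics
{'t': 0.0, 'q': array([-1.41809433,  0.47780933,  0.02235987,  1.55645229, -0.01150825,
        1.10928066, -0.08309521]), 'joint_vel': array([-0.00052895,  0.00013768,  0.00059845,  0.00022518, -0.00105736,
       -0.00066963, -0.00027693]), 'joint_torque': array([ 4.74589579e-04, -5.96444106e+01,  1.60764970e+00, -2.81193262e+01,
        1.23711312e-02,  9.56888893e-03,  5.20639190e-06]), 'eef_pos': array([0.17392493, 0.65160012, 0.23031956]), 'tool_rot': array([-4.98844507e-05,  1.30029306e-01,  9.91509733e-01, -9.09229189e-04]), 'contact_force': array([ 0.10358619, -0.22200898,  0.23666092]), 'torque': array([-0.01530253, -0.06194751, -0.00949206]), 'gripper_width': 0.9979674332148639} 0.0187
side {'fx': 435.7161157208351, 'fy': 435.7161157208351, 'cx': 324.67832699292694, 'cy': 238.50097986966824, 'distortion': array([-0.00348511,  0.        ,  0.        ,  0.        ,  0.        ]), 'extrinsics': array([[ 0.93540449, -0.35351088, -0.00696413, -0.49686897],
       [-0.25565269, -0.66259906, -0.70399161,  0.16981318],
       [ 0.24425427,  0.66029731, -0.71017414,  1.08165475],
       [ 0.        ,  0.        ,  0.        ,  1.        ]])}
top {'fx': 505.51145496133665, 'fy': 505.51145496133665, 'cx': 326.65292751226417, 'cy': 239.2045929633649, 'distortion': array([-0.02229315,  0.        ,  0.        ,  0.        ,  0.        ]), 'extrinsics': array([[-0.01125222, -0.99978283,  0.01754064, -0.00833926],
       [-0.99637147,  0.00973039, -0.08455297,  0.55141703],
       [ 0.08436393, -0.0184284 , -0.99626458,  1.38380887],
       [ 0.        ,  0.        ,  0.        ,  1.        ]])}
```

View pics/top0.png

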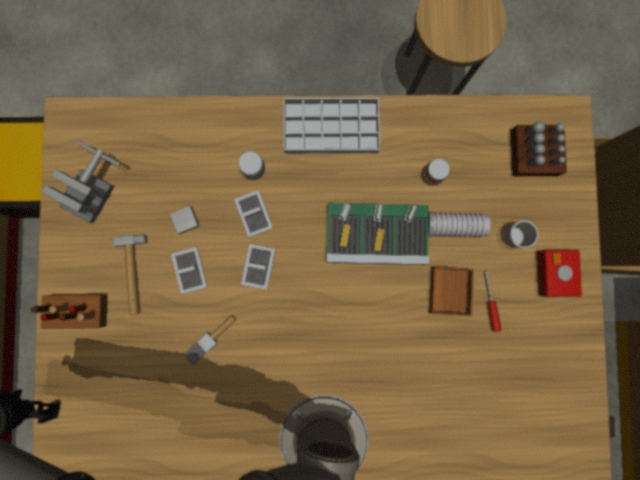

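View pics/side0.png

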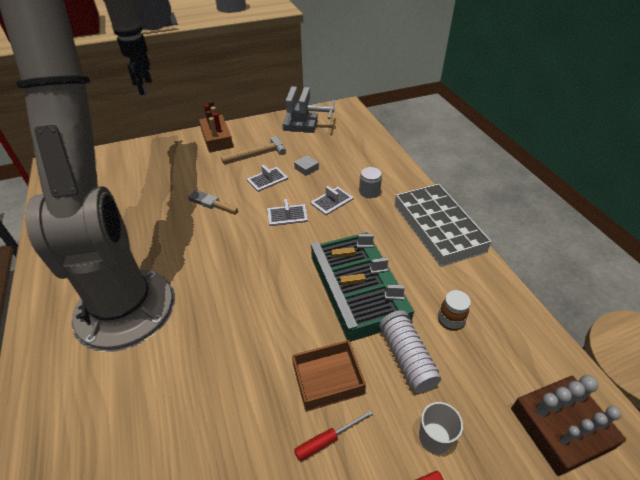

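The top view shows three frames at (253,213), (258,266) and (188,270). The dust box is at about (378,233), with offcuts at (345,236) and (379,240) in the left and middle bays. The scrap box is at (451,290).

```bash
cat > h.py <<'E'
from station import monitor, cams, bot, finder
import numpy as np, cv2
from scipy.spatial.transform import Rotation as R
from scipy.optimize import least_squares
C={n:cams.get_calibration(n) for n in("side","top")}
def K(n): c=C[n]; return np.array([[c["fx"],0,c["cx"]],[0,c["fy"],c["cy"]],[0,0,1]])
def proj(n,P):
    E=C[n]["extrinsics"]; return cv2.projectPoints(np.atleast_2d(P).astype(float),cv2.Rodrigues(E[:3,:3])[0],E[:3,3],K(n),C[n]["distortion"])[0][:,0]
def ray(n,uv,z):
    E=C[n]["extrinsics"]; uv=np.array(uv,float).reshape(-1,1,2)
    d=cv2.undistortPoints(uv,K(n),C[n]["distortion"])[:,0]; d=np.c_[d,np.ones(len(d))]@E[:3,:3]
    o=-E[:3,:3].T@E[:3,3]; return o+d*((z-o[2])/d[:,2])[:,None]
def pose():
    s=monitor.get_obs(); q=s["tool_rot"]; return s["eef_pos"],R.from_quat([q[1],q[2],q[3],q[0]])
def down(yaw,tilt=0):
    "tool z down, tool y axis at angle yaw(world) ; "
    y=np.array([np.cos(yaw),np.sin(yaw),0]); z=np.array([0,0,-1.]); return R.from_matrix(np.c_[np.cross(y,z),y,z])
def move(p,Rt,name="",frm=None):
    "fractions for jog from the current (or frm) pose"
    p0,R0=frm or pose(); d=R0.inv().apply(np.array(p)-p0)/.2; w=(R0.inv()*Rt).as_rotvec()/np.pi
    n=max(np.linalg.norm(d)*.2/.0417,np.linalg.norm(w)*180/7.16)
    print(name,dict(zip("x y z wx wy wz".split(),[float(v) for v in np.round([*d,*w],4)])),"rows>=%.1f"%n)
E
python3 - <<'E'
from h import *
for n,z in(("top",0),("side",0)):
    cams.read_camera(n)
    for t,z in(("frame0",0),("offcut0",.04),("bay0",.04),("bay1",.04),("bay2",.04),("pivot0",.08),("pivot1",.08),("pivot2",.08),("dustbox",0),("scrapbox",0)):
        for r in finder.place_of(n,t)[:4]:
            if r["confidence"]>.25: print(n,t,round(r["confidence"],2),np.round(r["location"],1),np.round(ray(n,r["location"],z)[0],4)[:2])
E
```

```text
top frame0 0.83 [251.5 210.7] [0.6365 0.1978]
top frame0 0.68 [513.8 237.3] [ 0.5535 -0.5497]
top frame0 0.67 [191.  271.3] [0.4666 0.3672]
top frame0 0.63 [256.3 263.4] [0.4869 0.1841]
top offcut0 0.59 [375.4 238.7] [ 0.55   -0.1482]
top offcut0 0.56 [345.1 236.7] [ 0.5563 -0.0647]
top bay0 0.97 [408.1 241.6] [ 0.5411 -0.2385]
top bay0 0.88 [346.8 235.4] [ 0.5599 -0.0695]
top bay0 0.6 [379.2 238.9] [ 0.5493 -0.1587]
top bay0 0.28 [214.1 339.2] [0.2819 0.2932]
top bay1 0.97 [408.1 241.6] [ 0.5411 -0.2385]
top bay1 0.88 [346.8 235.4] [ 0.5599 -0.0695]
top bay1 0.6 [379.2 238.9] [ 0.5493 -0.1587]
top bay1 0.28 [214.1 339.2] [0.2819 0.2932]
top bay2 0.97 [408.1 241.6] [ 0.5411 -0.2385]
top bay2 0.88 [346.8 235.4] [ 0.5599 -0.0695]
top bay2 0.6 [379.2 238.9] [ 0.5493 -0.1587]
top bay2 0.28 [214.1 339.2] [0.2819 0.2932]
top pivot0 0.64 [412.8 210.4] [ 0.6221 -0.2461]
top pivot0 0.59 [347.3 208.4] [ 0.629  -0.0695]
top pivot0 0.57 [380.7 212.6] [ 0.6169 -0.1593]
top pivot1 0.64 [412.8 210.4] [ 0.6221 -0.2461]
top pivot1 0.59 [347.3 208.4] [ 0.629  -0.0695]
top pivot1 0.57 [380.7 212.6] [ 0
[... 711 characters left out ...]
05.4] [ 0.5556 -0.2395]
side bay1 0.76 [338.9 254.6] [ 0.5482 -0.0617]
side bay1 0.62 [351.8 279.7] [ 0.5463 -0.152 ]
side bay2 0.9 [370.  305.4] [ 0.5556 -0.2395]
side bay2 0.76 [338.9 254.6] [ 0.5482 -0.0617]
side bay2 0.62 [351.8 279.7] [ 0.5463 -0.152 ]
side pivot0 0.91 [399.8 290.4] [ 0.6233 -0.251 ]
side pivot0 0.88 [384.8 261.3] [ 0.631  -0.1571]
side pivot1 0.91 [399.8 290.4] [ 0.6233 -0.251 ]
side pivot1 0.88 [384.8 261.3] [ 0.631  -0.1571]
side pivot2 0.91 [399.8 290.4] [ 0.6233 -0.251 ]
side pivot2 0.88 [384.8 261.3] [ 0.631  -0.1571]
side dustbox 0.96 [359.2 287.2] [ 0.5686 -0.1521]
side dustbox 0.57 [332.8 202.4] [0.6276 0.1837]
side scrapbox 0.87 [328.6 376.9] [ 0.4063 -0.3545]
```

```bash
python3 - <<'E'
import cv2
t=cv2.imread("pics/top0.png")
cv2.imwrite("pics/c1.png",cv2.resize(t[190:280,315:445],None,fx=6,fy=6,interpolation=cv2.INTER_CUBIC))
cv2.imwrite("pics/c2.png",cv2.resize(t[180:305,160:290],None,fx=4.8,fy=4.8,interpolation=cv2.INTER_CUBIC))
E
```

```text
(no output)
```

View pics/c1.png

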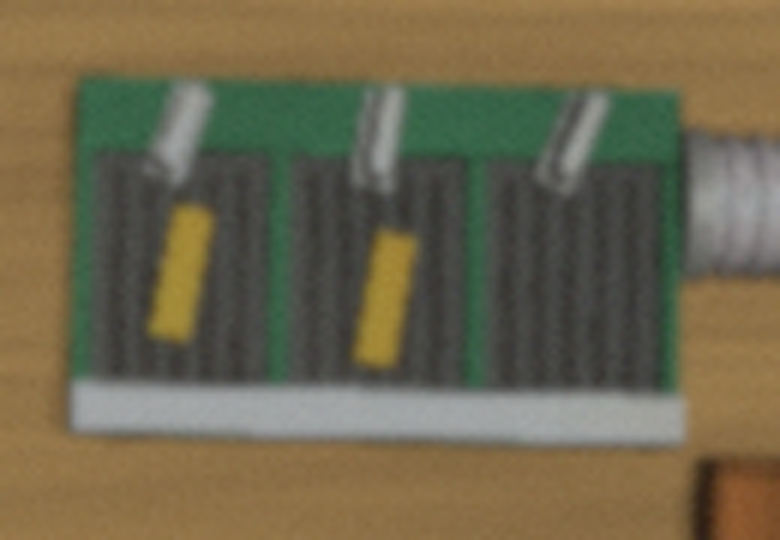

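View pics/c2.png

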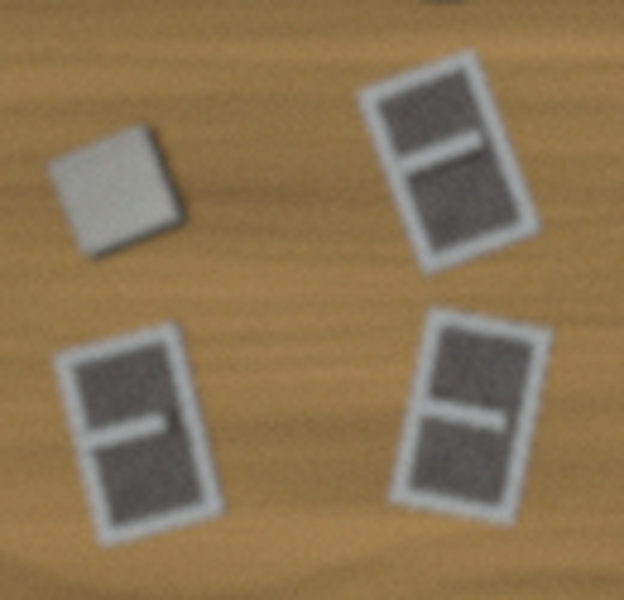

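```bash
cat >> h.py <<'E'
def fit(model,pix,n="top",x0=None):
    "model Nx3 pts in body frame (body z=world z); returns x,y,yaw,rms px"
    m=np.array(model,float); pix=np.array(pix,float)
    def T(v): c,s=np.cos(v[2]),np.sin(v[2]); return np.c_[m[:,0]*c-m[:,1]*s+v[0],m[:,0]*s+m[:,1]*c+v[1],m[:,2]]
    r=least_squares(lambda v:(proj(n,T(v))-pix).ravel(),x0)
    return r.x,np.sqrt(np.mean(r.fun**2))
E
python3 - <<'E'
from h import *
c1=lambda a:(np.array(a)+.5)/6-.5+[315,190]
c2=lambda a:(np.array(a)+.5)/4.8-.5+[160,180]
v,r=fit([(-.082,.139,.06),(-.082,-.139,.06),(-.06,.139,.06),(-.06,-.139,.06),(.082,.139,.05),(.082,-.139,.05)],c1([(70,432),(685,443),(75,382),(685,395),(80,78),(680,92)]),x0=[.57,-.15,0]); print("box",v.round(4),r)
F=[(.058,.037,.008),(.058,-.037,.008),(-.058,-.037,.008),(-.058,.037,.008)]
for k,p,x0 in(("A",[(360,92),(472,50),(540,230),(428,272)],[.63,.2,.3]),("B",[(433,308),(552,328),(513,522),(392,502)],[.48,.18,-.1]),("C",[(55,353),(175,323),(223,515),(103,545)],[.47,.37,.2])):
    v,r=fit(F,c2(p),x0=x0); print(k,v.round(4),r)
O=[(.03,.009,.056),(.03,-.009,.056),(-.03,-.009,.056),(-.03,.009,.056)]
for k,p in(("O2",[(182,203),(215,208),(187,345),(148,338)]),("O1",[(382,230),(417,236),(395,370),(355,365)])):
    v,r=fit(O,c1(p),x0=[.55,-.1,-.1]); print(k,v.round(4),r)
b=np.array([.5659,-.1531])
E
```

```text
box [ 0.565  -0.1537 -0.031 ] 0.321598684172228
A [0.6286 0.1916 0.3569] 0.5439522801834868
B [ 0.4793  0.1783 -0.1957] 0.46452513527059136
C [0.4702 0.3721 0.2494] 0.3600161902550726
O2 [ 0.5591 -0.0639 -0.2329] 0.5523616474438262
O1 [ 0.546  -0.1565 -0.196 ] 0.370973750590875
```

The box is at (0.565, -0.154) with yaw -0.03. Three frames and two offcuts are located. I'll write a path helper and clear the buttons first, starting with the left one.

```bash
cat >> h.py <<'E'
import json
BOX=np.array([.565,-.1537]); BY=-.031
def bx(x,y):
    c,s=np.cos(BY),np.sin(BY); return BOX+[c*x-s*y,s*x+c*y]
def bay(k,x=0,y=0): return bx(-.013+x,(k-1)*.09+y)
def path(wps,frm=None,step=.036,ang=6.8):
    "wps: list of (xyz,Rot); prints rows split in calls, relative to start pose of the first"
    p0,R0=frm or pose(); p,r=p0,R0; rows=[]
    for q,Q in wps:
        q=np.array(q,float); w=(r.inv()*Q).as_rotvec()
        n=int(np.ceil(max(np.linalg.norm(q-p)/step,np.degrees(np.linalg.norm(w))/ang,1)))
        for i in range(1,n+1):
            d=R0.inv().apply(p+(q-p)*i/n-p0)/.2; v=(R0.inv()*r*R.from_rotvec(w*i/n)).as_rotvec()/np.pi
            rows.append({k:round(float(a),3) for k,a in zip("x y z wx wy wz".split(),[*d,*v])})
        p,r=q,Q
    print(len(rows),"rows")
    for a in rows: print(json.dumps(a)+",")
def fin(k,a,side,gap=0,z=.065,rr=.020):
    "finger centre when touching fin at angle a; side +1 = pushes clear (a falls), -1 = pushes to lock"
    d=np.array([-np.sin(a),np.cos(a)]); n=np.array([-np.cos(a),-np.sin(a)])*side
    h=.0145*abs(np.cos(a))+.011*abs(np.sin(a))
    v=rr*d+(.005+h+gap)*n; return [*bay(k,.075+v[0],v[1]),z]
T0=down(BY)
E
python3 - <<'E'
from h import *
p=fin(2,1.571,1,.006); print(np.round(p,4))
path([([p[0]-.04,p[1]+.1,.2],T0),([p[0],p[1],.12],T0)])
E
```

```text
[ 0.6091 -0.087   0.065 ]
25 rows
{"x": -0.13, "y": -0.123, "z": 0.007, "wx": -0.0, "wy": 0.0, "wz": 0.02},
{"x": -0.26, "y": -0.246, "z": 0.015, "wx": -0.0, "wy": 0.0, "wz": 0.041},
{"x": -0.39, "y": -0.368, "z": 0.022, "wx": -0.0, "wy": 0.0, "wz": 0.061},
{"x": -0.521, "y": -0.491, "z": 0.03, "wx": -0.0, "wy": 0.0, "wz": 0.081},
{"x": -0.651, "y": -0.614, "z": 0.037, "wx": -0.0, "wy": 0.0, "wz": 0.102},
{"x": -0.781, "y": -0.737, "z": 0.045, "wx": -0.0, "wy": 0.0, "wz": 0.122},
{"x": -0.911, "y": -0.86, "z": 0.052, "wx": -0.0, "wy": 0.0, "wz": 0.142},
{"x": -1.041, "y": -0.982, "z": 0.06, "wx": -0.0, "wy": 0.0, "wz": 0.163},
{"x": -1.171, "y": -1.105, "z": 0.067, "wx": -0.0, "wy": 0.0, "wz": 0.183},
{"x": -1.301, "y": -1.228, "z": 0.075, "wx": -0.0, "wy": 0.0, "wz": 0.203},
{"x": -1.431, "y": -1.351, "z": 0.082, "wx": -0.0, "wy": 0.0, "wz": 0.224},
{"x": -1.562, "y": -1.474, "z": 0.089, "wx": -0.0, "wy": 0.0, "wz": 0.244},
{"x": -1.692, "y": -1.596, "z": 0.097, "wx": -0.0, "wy": 0.0, "wz": 0.264},
{"x": -1.822, "y": -1.719, "z": 0.104, "wx": -0.0, "wy": 0.0, "wz": 0.285},
{"x": -1.952, "y": -1.842, "z": 0.112, "wx": -0.0, "wy": 0.0, "wz": 0.305},
{"x": -2.082, "y": -1.965, "z": 0.119, "wx": -0.0, "wy": 0.0, "wz": 0.325},
{"x": -2.212, "y": -2.088, "z": 0.127, "wx": -0.0, "wy": 0.0, "wz": 0.346},
{"x": -2.342, "y": -2.21, "z": 0.134, "wx": -0.0, "wy": 0.0, "wz": 0.366},
{"x": -2.472, "y": -2.333, "z": 0.142, "wx": -0.0, "wy": 0.0, "wz": 0.386},
{"x": -2.603, "y": -2.456, "z": 0.149, "wx": -0.0, "wy": 0.0, "wz": 0.407},
{"x": -2.733, "y": -2.579, "z": 0.156, "wx": -0.0, "wy": 0.0, "wz": 0.427},
{"x": -2.813, "y": -2.687, "z": 0.256, "wx": -0.0, "wy": 0.0, "wz": 0.427},
{"x": -2.894, "y": -2.794, "z": 0.356, "wx": -0.0, "wy": 0.0, "wz": 0.427},
{"x": -2.974, "y": -2.902, "z": 0.456, "wx": -0.0, "wy": 0.0, "wz": 0.427},
{"x": -3.055, "y": -3.01, "z": 0.556, "wx": -0.0, "wy": 0.0, "wz": 0.427},
```

jog_arm(plan=[{"x": -1, "y": -0.943, "z": 0.06, "wz": 0.15}, {"x": -1, "y": -0.943, "z": 0.06, "wz": 0.15}, {"x": -1, "y": -0.943, "z": 0.06, "wz": 0.15}, {"x": -1, "y": -0.943, "z": 0.06, "wz": 0.15}, {"x": -1, "y": -0.943, "z": 0.06, "wz": 0.15}, {"x": -1, "y": -0.943, "z": 0.06, "wz": 0.15}, {"x": -1, "y": -0.943, "z": 0.06, "wz": 0.15}, {"x": -1, "y": -0.943, "z": 0.06, "wz": 0.15}], hand=-1)

```text
invalid input at $.plan[0]: expected keys x, y, z, wx, wy, wz
```

```bash
python3 - <<'E'
from h import *
print(pose()[0],pose()[1].as_matrix().round(3))
p=fin(2,1.571,1,.006)
move([p[0]-.04,p[1]+.1,.2],T0); move([p[0],p[1],.12],T0)
E
```

```text
[0.1740223  0.65218224 0.23128931] [[-0.966  0.258 -0.   ]
 [ 0.258  0.966 -0.   ]
 [ 0.    -0.    -1.   ]]
 {'x': -2.7326, 'y': -2.5787, 'z': 0.1565, 'wx': -0.0, 'wy': 0.0, 'wz': 0.4269} rows>=18.0
 {'x': -3.0548, 'y': -3.0102, 'z': 0.5565, 'wx': -0.0, 'wy': 0.0, 'wz': 0.4269} rows>=20.7
```

jog_arm(plan=[{"x": -1, "y": -0.943, "z": 0.06, "wx": 0, "wy": 0, "wz": 0.3}, {"x": -1, "y": -0.943, "z": 0.06, "wx": 0, "wy": 0, "wz": 0.3}, {"x": -1, "y": -0.943, "z": 0.06, "wx": 0, "wy": 0, "wz": 0.3}, {"x": -1, "y": -0.943, "z": 0.06, "wx": 0, "wy": 0, "wz": 0.3}, {"x": -1, "y": -0.943, "z": 0.06, "wx": 0, "wy": 0, "wz": 0.3}, {"x": -1, "y": -0.943, "z": 0.06, "wx": 0, "wy": 0, "wz": 0.3}, {"x": -1, "y": -0.943, "z": 0.06, "wx": 0, "wy": 0, "wz": 0.3}, {"x": -1, "y": -0.943, "z": 0.06, "wx": 0, "wy": 0, "wz": 0.3}, {"x": -1, "y": -0.943, "z": 0.06, "wx": 0, "wy": 0, "wz": 0.3}], hand=-1)

```text
t: 1.95
eef_pos: [0.3199, 0.4168, 0.2197]
tool_rot: [0.0, 0.569, 0.823, 0.0]
contact_force: [-0.7, 0.4, 0.1]
gripper_width: -0.001
```

```bash
python3 - <<'E'
from h import *
print(pose()[0])
p=fin(2,1.571,1,.006)
move([p[0]-.04,p[1]+.1,.2],T0); move([p[0],p[1],.12],T0)
E
```

```text
[0.31992858 0.41681285 0.21965805]
 {'x': -2.3293, 'y': 0.4515, 'z': 0.098, 'wx': 0.0001, 'wy': -0.0001, 'wz': 0.1249} rows>=11.4
 {'x': -2.8678, 'y': 0.4616, 'z': 0.4978, 'wx': 0.0001, 'wy': -0.0001, 'wz': 0.1249} rows>=14.1
```

jog_arm(plan=[{"x": -1, "y": 0.18, "z": 0, "wx": 0, "wy": 0, "wz": 0.125}, {"x": -1, "y": 0.18, "z": 0, "wx": 0, "wy": 0, "wz": 0.125}, {"x": -1, "y": 0.18, "z": 0, "wx": 0, "wy": 0, "wz": 0.125}, {"x": -1, "y": 0.18, "z": 0, "wx": 0, "wy": 0, "wz": 0.125}, {"x": -1, "y": 0.18, "z": 0, "wx": 0, "wy": 0, "wz": 0.125}, {"x": -1, "y": 0.18, "z": 0, "wx": 0, "wy": 0, "wz": 0.125}])

```text
t: 2.45
eef_pos: [0.4279, 0.2363, 0.2202]
tool_rot: [0.001, 0.72, 0.694, 0.001]
contact_force: [-0.4, 0.9, 0.3]
gripper_width: 0.001
```

```bash
python3 - <<'E'
from h import *
print(pose()[0])
p=fin(2,1.571,1,.006)
move([p[0],p[1],.12],T0)
E
```

```text
[0.42790037 0.23629685 0.220218  ]
 {'x': -1.5811, 'y': 0.9646, 'z': 0.5052, 'wx': 0.0008, 'wy': 0.0003, 'wz': -0.0021} rows>=9.2
```

jog_arm(plan=[{"x": -1, "y": 0.8, "z": 0.15, "wx": 0.001, "wy": 0, "wz": -0.002}, {"x": -1, "y": 0.8, "z": 0.15, "wx": 0.001, "wy": 0, "wz": -0.002}, {"x": -1, "y": 0.8, "z": 0.15, "wx": 0.001, "wy": 0, "wz": -0.002}, {"x": -1, "y": 0.8, "z": 0.15, "wx": 0.001, "wy": 0, "wz": -0.002}, {"x": -1, "y": 0.8, "z": 0.15, "wx": 0.001, "wy": 0, "wz": -0.002}, {"x": -1, "y": 0.8, "z": 0.15, "wx": 0.001, "wy": 0, "wz": -0.002}, {"x": -1, "y": 0.8, "z": 0.15, "wx": 0.001, "wy": 0, "wz": -0.002}, {"x": -1, "y": 0.8, "z": 0.15, "wx": 0.001, "wy": 0, "wz": -0.002}])

```text
t: 3.12
eef_pos: [0.5825, 0.0269, 0.1905]
tool_rot: [0.001, 0.719, 0.695, -0.001]
contact_force: [0.2, 0.5, -0.1]
gripper_width: -0.001
```

```bash
python3 - <<'E'
from h import *
print(pose()[0])
p=np.array(fin(2,1.571,1,.006))
path([(p+[0,0,.05],T0),(p,T0)]+[(fin(2,a,1),T0) for a in(1.2,.8,.4,.05)]+[(np.array(fin(2,.05,1,.008))+[0,0,.05],T0)])
E
```

```text
[0.58248271 0.02693605 0.19051407]
12 rows
{"x": -0.141, "y": 0.038, "z": 0.095, "wx": 0.0, "wy": 0.0, "wz": -0.0},
{"x": -0.282, "y": 0.076, "z": 0.19, "wx": 0.0, "wy": 0.001, "wz": -0.0},
{"x": -0.423, "y": 0.114, "z": 0.285, "wx": 0.0, "wy": 0.001, "wz": -0.001},
{"x": -0.564, "y": 0.152, "z": 0.38, "wx": 0.0, "wy": 0.001, "wz": -0.001},
{"x": -0.563, "y": 0.152, "z": 0.505, "wx": 0.0, "wy": 0.001, "wz": -0.001},
{"x": -0.563, "y": 0.152, "z": 0.63, "wx": 0.0, "wy": 0.001, "wz": -0.001},
{"x": -0.512, "y": 0.121, "z": 0.629, "wx": 0.0, "wy": 0.001, "wz": -0.001},
{"x": -0.466, "y": 0.1, "z": 0.629, "wx": 0.0, "wy": 0.001, "wz": -0.001},
{"x": -0.405, "y": 0.108, "z": 0.629, "wx": 0.0, "wy": 0.001, "wz": -0.001},
{"x": -0.358, "y": 0.146, "z": 0.629, "wx": 0.0, "wy": 0.001, "wz": -0.001},
{"x": -0.36, "y": 0.126, "z": 0.504, "wx": 0.0, "wy": 0.001, "wz": -0.001},
{"x": -0.361, "y": 0.106, "z": 0.379, "wx": 0.0, "wy": 0.001, "wz": -0.001},
```

jog_arm(plan=[{"x": -0.2, "y": 0.06, "z": 0.12, "wx": 0, "wy": 0.001, "wz": 0}, {"x": -0.4, "y": 0.11, "z": 0.25, "wx": 0, "wy": 0.001, "wz": 0}, {"x": -0.564, "y": 0.152, "z": 0.38, "wx": 0, "wy": 0.001, "wz": -0.001}, {"x": -0.563, "y": 0.152, "z": 0.505, "wx": 0, "wy": 0.001, "wz": -0.001}, {"x": -0.563, "y": 0.152, "z": 0.63, "wx": 0, "wy": 0.001, "wz": -0.001}, {"x": -0.512, "y": 0.121, "z": 0.629, "wx": 0, "wy": 0.001, "wz": -0.001}, {"x": -0.466, "y": 0.1, "z": 0.629, "wx": 0, "wy": 0.001, "wz": -0.001}, {"x": -0.405, "y": 0.108, "z": 0.629, "wx": 0, "wy": 0.001, "wz": -0.001}, {"x": -0.358, "y": 0.146, "z": 0.629, "wx": 0, "wy": 0.001, "wz": -0.001}, {"x": -0.358, "y": 0.146, "z": 0.629, "wx": 0, "wy": 0.001, "wz": -0.001}, {"x": -0.36, "y": 0.126, "z": 0.504, "wx": 0, "wy": 0.001, "wz": -0.001}, {"x": -0.361, "y": 0.106, "z": 0.379, "wx": 0, "wy": 0.001, "wz": -0.001}])

```text
t: 4.12
eef_pos: [0.601, -0.043, 0.116]
tool_rot: [-0.0, 0.716, 0.698, 0.0]
contact_force: [0.6, -0.1, 0.7]
gripper_width: 0.0
```

```bash
python3 - <<'E'
from h import *
print(pose()[0])
p=np.array(fin(1,1.571,1,.006))
path([(p+[0,0,.05],T0),(p,T0)]+[(fin(1,a,1),T0) for a in(1.2,.8,.4,.05)]+[(np.array(fin(1,.05,1,.008))+[0,0,.05],T0)])
t=cams.read_camera("top")[:,:,::-1]
cv2.imwrite("pics/c3.png",cv2.resize(t[180:280,300:445],None,fx=5,fy=5,interpolation=cv2.INTER_CUBIC))
E
```

```text
[ 0.60096343 -0.04302646  0.11602495]
12 rows
{"x": -0.167, "y": 0.011, "z": 0.001, "wx": 0.0, "wy": -0.0, "wz": 0.0},
{"x": -0.334, "y": 0.022, "z": 0.002, "wx": 0.0, "wy": -0.0, "wz": 0.001},
{"x": -0.502, "y": 0.033, "z": 0.003, "wx": 0.0, "wy": -0.0, "wz": 0.001},
{"x": -0.669, "y": 0.044, "z": 0.004, "wx": 0.0, "wy": -0.0, "wz": 0.002},
{"x": -0.669, "y": 0.044, "z": 0.129, "wx": 0.0, "wy": -0.0, "wz": 0.002},
{"x": -0.669, "y": 0.044, "z": 0.254, "wx": 0.0, "wy": -0.0, "wz": 0.002},
{"x": -0.618, "y": 0.014, "z": 0.254, "wx": 0.0, "wy": -0.0, "wz": 0.002},
{"x": -0.572, "y": -0.007, "z": 0.255, "wx": 0.0, "wy": -0.0, "wz": 0.002},
{"x": -0.511, "y": 0.002, "z": 0.255, "wx": 0.0, "wy": -0.0, "wz": 0.002},
{"x": -0.464, "y": 0.04, "z": 0.255, "wx": 0.0, "wy": -0.0, "wz": 0.002},
{"x": -0.465, "y": 0.02, "z": 0.13, "wx": 0.0, "wy": -0.0, "wz": 0.002},
{"x": -0.466, "y": 0.0, "z": 0.005, "wx": 0.0, "wy": -0.0, "wz": 0.002},
```

View pics/c3.png

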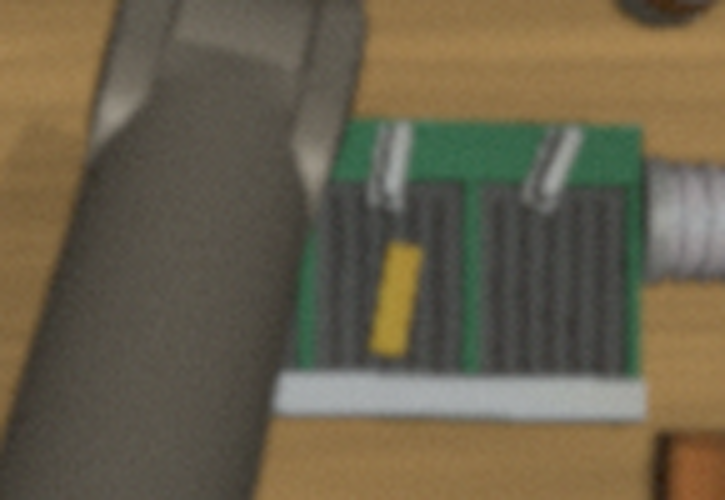

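The arm hides button 2 in this view. Buttons 1 and 0, at (390,165) and (555,165), still point across their bays, so I'll go on to button 1.

jog_arm(plan=[{"x": -0.2, "y": 0.011, "z": 0, "wx": 0, "wy": 0, "wz": 0}, {"x": -0.4, "y": 0.03, "z": 0, "wx": 0, "wy": 0, "wz": 0.001}, {"x": -0.57, "y": 0.044, "z": 0, "wx": 0, "wy": 0, "wz": 0.002}, {"x": -0.669, "y": 0.044, "z": 0.004, "wx": 0, "wy": 0, "wz": 0.002}, {"x": -0.669, "y": 0.044, "z": 0.129, "wx": 0, "wy": 0, "wz": 0.002}, {"x": -0.669, "y": 0.044, "z": 0.254, "wx": 0, "wy": 0, "wz": 0.002}, {"x": -0.618, "y": 0.014, "z": 0.254, "wx": 0, "wy": 0, "wz": 0.002}, {"x": -0.572, "y": -0.007, "z": 0.254, "wx": 0, "wy": 0, "wz": 0.002}, {"x": -0.511, "y": 0.002, "z": 0.254, "wx": 0, "wy": 0, "wz": 0.002}, {"x": -0.464, "y": 0.04, "z": 0.254, "wx": 0, "wy": 0, "wz": 0.002}, {"x": -0.465, "y": 0.02, "z": 0.13, "wx": 0, "wy": 0, "wz": 0.002}, {"x": -0.466, "y": 0, "z": 0.005, "wx": 0, "wy": 0, "wz": 0.002}])

```text
t: 5.17
eef_pos: [0.601, -0.1333, 0.1219]
tool_rot: [0.001, 0.717, 0.697, 0.004]
contact_force: [0.2, -0.7, 0.8]
gripper_width: -0.002
```

```bash
python3 - <<'E'
from h import *
print(pose()[0])
p=np.array(fin(0,1.571,1,.006))
path([(p+[0,0,.05],T0),(p,T0)]+[(fin(0,a,1),T0) for a in(1.2,.8,.4,.05)]+[(np.array(fin(0,.05,1,.008))+[0,0,.05],T0)])
E
```

```text
[ 0.60097295 -0.13329341  0.121877  ]
12 rows
{"x": -0.167, "y": 0.008, "z": 0.008, "wx": 0.001, "wy": -0.0, "wz": 0.0},
{"x": -0.334, "y": 0.016, "z": 0.016, "wx": 0.001, "wy": -0.001, "wz": 0.0},
{"x": -0.501, "y": 0.024, "z": 0.024, "wx": 0.002, "wy": -0.001, "wz": 0.001},
{"x": -0.668, "y": 0.032, "z": 0.032, "wx": 0.002, "wy": -0.001, "wz": 0.001},
{"x": -0.668, "y": 0.031, "z": 0.157, "wx": 0.002, "wy": -0.001, "wz": 0.001},
{"x": -0.669, "y": 0.03, "z": 0.282, "wx": 0.002, "wy": -0.001, "wz": 0.001},
{"x": -0.618, "y": -0.0, "z": 0.282, "wx": 0.002, "wy": -0.001, "wz": 0.001},
{"x": -0.571, "y": -0.022, "z": 0.282, "wx": 0.002, "wy": -0.001, "wz": 0.001},
{"x": -0.511, "y": -0.013, "z": 0.282, "wx": 0.002, "wy": -0.001, "wz": 0.001},
{"x": -0.464, "y": 0.025, "z": 0.283, "wx": 0.002, "wy": -0.001, "wz": 0.001},
{"x": -0.464, "y": 0.006, "z": 0.158, "wx": 0.002, "wy": -0.001, "wz": 0.001},
{"x": -0.465, "y": -0.013, "z": 0.033, "wx": 0.002, "wy": -0.001, "wz": 0.001},
```

jog_arm(plan=[{"x": -0.2, "y": 0.01, "z": 0, "wx": 0.001, "wy": 0, "wz": 0}, {"x": -0.4, "y": 0.02, "z": 0, "wx": 0.001, "wy": -0.001, "wz": 0}, {"x": -0.57, "y": 0.03, "z": 0.02, "wx": 0.002, "wy": -0.001, "wz": 0.001}, {"x": -0.668, "y": 0.032, "z": 0.032, "wx": 0.002, "wy": -0.001, "wz": 0.001}, {"x": -0.668, "y": 0.031, "z": 0.157, "wx": 0.002, "wy": -0.001, "wz": 0.001}, {"x": -0.669, "y": 0.03, "z": 0.282, "wx": 0.002, "wy": -0.001, "wz": 0.001}, {"x": -0.618, "y": 0, "z": 0.282, "wx": 0.002, "wy": -0.001, "wz": 0.001}, {"x": -0.571, "y": -0.022, "z": 0.282, "wx": 0.002, "wy": -0.001, "wz": 0.001}, {"x": -0.511, "y": -0.013, "z": 0.282, "wx": 0.002, "wy": -0.001, "wz": 0.001}, {"x": -0.464, "y": 0.025, "z": 0.282, "wx": 0.002, "wy": -0.001, "wz": 0.001}, {"x": -0.464, "y": 0.006, "z": 0.158, "wx": 0.002, "wy": -0.001, "wz": 0.001}, {"x": -0.465, "y": -0.013, "z": 0.033, "wx": 0.002, "wy": -0.001, "wz": 0.001}])

```text
t: 6.17
eef_pos: [0.5962, -0.222, 0.1167]
tool_rot: [-0.001, 0.717, 0.697, 0.001]
contact_force: [0.2, -0.8, 0.9]
gripper_width: 0.001
```

```bash
python3 - <<'E'
from h import *
t=cams.read_camera("side")[:,:,::-1]
cv2.imwrite("pics/c4.png",cv2.resize(t[190:340,250:450],None,fx=4,fy=4,interpolation=cv2.INTER_CUBIC))
print(pose()[0])
J=down(np.pi/2-.196); p=np.array([.546,-.1565,.043])
path([(p+[0,0,.08],J),(p+[0,0,.02],J),(p,J)])
E
```

```text
[ 0.59827302 -0.22457707  0.12279437]
15 rows
{"x": 0.028, "y": -0.023, "z": -0.0, "wx": 0.0, "wy": 0.0, "wz": -0.037},
{"x": 0.055, "y": -0.045, "z": -0.001, "wx": 0.0, "wy": 0.0, "wz": -0.074},
{"x": 0.083, "y": -0.068, "z": -0.001, "wx": 0.001, "wy": 0.0, "wz": -0.112},
{"x": 0.111, "y": -0.09, "z": -0.001, "wx": 0.001, "wy": 0.001, "wz": -0.149},
{"x": 0.139, "y": -0.113, "z": -0.001, "wx": 0.001, "wy": 0.001, "wz": -0.186},
{"x": 0.166, "y": -0.136, "z": -0.002, "wx": 0.001, "wy": 0.001, "wz": -0.223},
{"x": 0.194, "y": -0.158, "z": -0.002, "wx": 0.001, "wy": 0.001, "wz": -0.261},
{"x": 0.222, "y": -0.181, "z": -0.002, "wx": 0.002, "wy": 0.001, "wz": -0.298},
{"x": 0.249, "y": -0.203, "z": -0.002, "wx": 0.002, "wy": 0.001, "wz": -0.335},
{"x": 0.277, "y": -0.226, "z": -0.003, "wx": 0.002, "wy": 0.002, "wz": -0.372},
{"x": 0.305, "y": -0.249, "z": -0.003, "wx": 0.002, "wy": 0.002, "wz": -0.41},
{"x": 0.333, "y": -0.271, "z": -0.003, "wx": 0.002, "wy": 0.002, "wz": -0.447},
{"x": 0.332, "y": -0.273, "z": 0.147, "wx": 0.002, "wy": 0.002, "wz": -0.447},
{"x": 0.332, "y": -0.274, "z": 0.297, "wx": 0.002, "wy": 0.002, "wz": -0.447},
{"x": 0.332, "y": -0.275, "z": 0.397, "wx": 0.002, "wy": 0.002, "wz": -0.447},
```

View pics/c4.png

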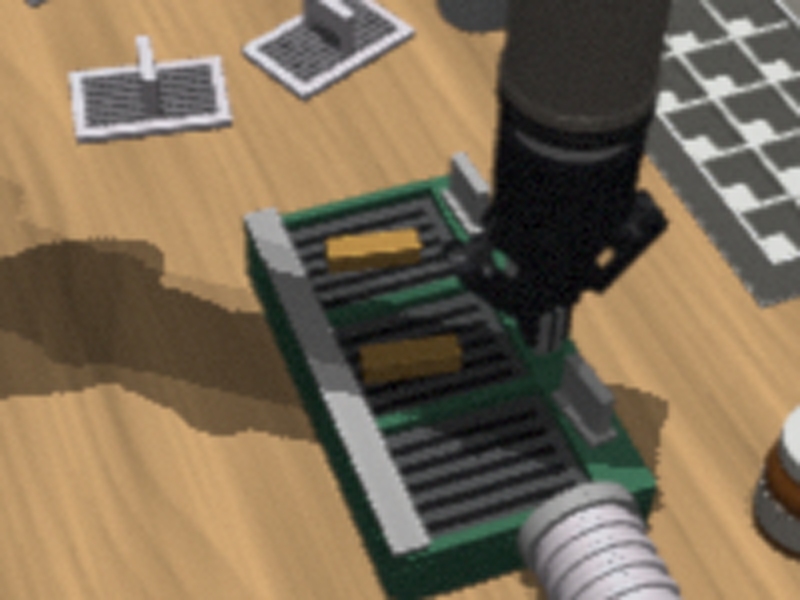

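Buttons 2 and 0 at (470,190) and (590,400) now lie along the ledge, clear of the bays. Button 1 is behind the fingers. Next is the middle offcut.

jog_arm(plan=[{"x": 0.1, "y": -0.08, "z": 0, "wx": 0.002, "wy": 0.002, "wz": -0.3}, {"x": 0.2, "y": -0.16, "z": 0, "wx": 0.002, "wy": 0.002, "wz": -0.447}, {"x": 0.333, "y": -0.271, "z": 0, "wx": 0.002, "wy": 0.002, "wz": -0.447}, {"x": 0.333, "y": -0.271, "z": 0, "wx": 0.002, "wy": 0.002, "wz": -0.447}, {"x": 0.333, "y": -0.271, "z": 0, "wx": 0.002, "wy": 0.002, "wz": -0.447}, {"x": 0.333, "y": -0.271, "z": 0, "wx": 0.002, "wy": 0.002, "wz": -0.447}, {"x": 0.333, "y": -0.271, "z": 0, "wx": 0.002, "wy": 0.002, "wz": -0.447}, {"x": 0.333, "y": -0.271, "z": 0, "wx": 0.002, "wy": 0.002, "wz": -0.447}, {"x": 0.333, "y": -0.271, "z": 0, "wx": 0.002, "wy": 0.002, "wz": -0.447}, {"x": 0.333, "y": -0.271, "z": 0, "wx": 0.002, "wy": 0.002, "wz": -0.447}, {"x": 0.333, "y": -0.271, "z": 0, "wx": 0.002, "wy": 0.002, "wz": -0.447}, {"x": 0.333, "y": -0.271, "z": 0, "wx": 0.002, "wy": 0.002, "wz": -0.447}], hand=-0.15)

```text
t: 7.22
eef_pos: [0.5469, -0.1546, 0.1251]
tool_rot: [0.002, 0.093, 0.996, 0.001]
contact_force: [-0.0, -0.1, -0.1]
gripper_width: 0.423
```

```bash
python3 - <<'E'
from h import *
print(pose()[0],monitor.get_obs()["gripper_width"],monitor.get_obs()["q"].round(2))
J=down(np.pi/2-.196); p=np.array([.546,-.1565,.043])
move(p+[0,0,.02],J); move(p,J)
E
```

```text
[ 0.54690667 -0.15463044  0.12505888] 0.42304660150356616 [ 0.03  0.43  0.17  1.92 -0.1   0.79  1.64]
 {'x': 0.0039, 'y': -0.0105, 'z': 0.3103, 'wx': 0.0005, 'wy': 0.0012, 'wz': 0.0028} rows>=1.5
 {'x': 0.0043, 'y': -0.0107, 'z': 0.4103, 'wx': 0.0005, 'wy': 0.0012, 'wz': 0.0028} rows>=2.0
```

jog_arm(plan=[{"x": 0.004, "y": -0.011, "z": 0.15, "wx": 0, "wy": 0.001, "wz": 0.003}, {"x": 0.004, "y": -0.011, "z": 0.3, "wx": 0, "wy": 0.001, "wz": 0.003}, {"x": 0.004, "y": -0.011, "z": 0.36, "wx": 0, "wy": 0.001, "wz": 0.003}, {"x": 0.004, "y": -0.011, "z": 0.41, "wx": 0, "wy": 0.001, "wz": 0.003}, {"x": 0.004, "y": -0.011, "z": 0.41, "wx": 0, "wy": 0.001, "wz": 0.003}])

```text
t: 7.63
eef_pos: [0.5456, -0.1554, 0.0428]
tool_rot: [-0.0, 0.097, 0.995, 0.001]
contact_force: [-0.5, 0.9, -0.4]
gripper_width: 0.425
```

jog_arm(plan=[{"x": 0, "y": 0, "z": 0, "wx": 0, "wy": 0, "wz": 0}, {"x": 0, "y": 0, "z": 0, "wx": 0, "wy": 0, "wz": 0}, {"x": 0, "y": 0, "z": 0, "wx": 0, "wy": 0, "wz": 0}, {"x": 0, "y": 0, "z": 0, "wx": 0, "wy": 0, "wz": 0}, {"x": 0, "y": 0, "z": 0, "wx": 0, "wy": 0, "wz": 0}, {"x": 0, "y": 0, "z": -0.1, "wx": 0, "wy": 0, "wz": 0}, {"x": 0, "y": 0, "z": -0.2, "wx": 0, "wy": 0, "wz": 0}, {"x": 0, "y": 0, "z": -0.35, "wx": 0, "wy": 0, "wz": 0}, {"x": 0, "y": 0, "z": -0.45, "wx": 0, "wy": 0, "wz": 0}, {"x": 0, "y": 0, "z": -0.45, "wx": 0, "wy": 0, "wz": 0}], hand=-1, grip_force=60)

```text
t: 8.47
eef_pos: [0.5486, -0.1565, 0.1377]
tool_rot: [0.004, 0.098, 0.995, 0.001]
contact_force: [0.9, -0.4, -1.1]
gripper_width: 0.188
```

```bash
python3 - <<'E'
from h import *
print(pose()[0],monitor.get_obs()["gripper_width"])
J=down(np.pi/2-.05); p=np.array([.403,-.372,.12])
path([(p,J),(p-[0,0,.075],J)])
E
```

```text
[ 0.54858694 -0.15654075  0.13767417] 0.18773873746804412
11 rows
{"x": 0.063, "y": -0.15, "z": 0.01, "wx": 0.0, "wy": 0.0, "wz": -0.006},
{"x": 0.126, "y": -0.3, "z": 0.021, "wx": 0.0, "wy": 0.001, "wz": -0.012},
{"x": 0.189, "y": -0.449, "z": 0.031, "wx": 0.0, "wy": 0.001, "wz": -0.017},
{"x": 0.252, "y": -0.599, "z": 0.041, "wx": 0.0, "wy": 0.001, "wz": -0.023},
{"x": 0.316, "y": -0.749, "z": 0.051, "wx": 0.0, "wy": 0.002, "wz": -0.029},
{"x": 0.379, "y": -0.899, "z": 0.062, "wx": 0.0, "wy": 0.002, "wz": -0.035},
{"x": 0.442, "y": -1.049, "z": 0.072, "wx": 0.0, "wy": 0.002, "wz": -0.041},
{"x": 0.505, "y": -1.199, "z": 0.082, "wx": 0.0, "wy": 0.003, "wz": -0.046},
{"x": 0.506, "y": -1.199, "z": 0.207, "wx": 0.0, "wy": 0.003, "wz": -0.046},
{"x": 0.507, "y": -1.199, "z": 0.332, "wx": 0.0, "wy": 0.003, "wz": -0.046},
{"x": 0.508, "y": -1.199, "z": 0.457, "wx": 0.0, "wy": 0.003, "wz": -0.046},
```

jog_arm(plan=[{"x": 0.1, "y": -0.2, "z": 0.02, "wx": 0, "wy": 0.001, "wz": -0.012}, {"x": 0.19, "y": -0.4, "z": 0.03, "wx": 0, "wy": 0.001, "wz": -0.02}, {"x": 0.27, "y": -0.6, "z": 0.04, "wx": 0, "wy": 0.002, "wz": -0.03}, {"x": 0.36, "y": -0.8, "z": 0.05, "wx": 0, "wy": 0.003, "wz": -0.046}, {"x": 0.45, "y": -1.0, "z": 0.08, "wx": 0, "wy": 0.003, "wz": -0.046}, {"x": 0.505, "y": -1.0, "z": 0.08, "wx": 0, "wy": 0.003, "wz": -0.046}])

```text
t: 8.97
eef_pos: [0.4067, -0.3392, 0.1202]
tool_rot: [-0.001, 0.029, 1.0, -0.001]
contact_force: [0.7, 0.2, -1.6]
gripper_width: 0.193
```

```bash
python3 - <<'E'
from h import *
print(pose()[0],monitor.get_obs()["gripper_width"])
J=down(np.pi/2-.05); p=np.array([.403,-.372,.12])
path([(p,J),(p-[0,0,.075],J)])
E
```

```text
[ 0.40673819 -0.3392337   0.12020433] 0.1925988684638013
4 rows
{"x": 0.009, "y": -0.165, "z": 0.001, "wx": -0.001, "wy": -0.001, "wz": -0.003},
{"x": 0.009, "y": -0.164, "z": 0.126, "wx": -0.001, "wy": -0.001, "wz": -0.003},
{"x": 0.009, "y": -0.164, "z": 0.251, "wx": -0.001, "wy": -0.001, "wz": -0.003},
{"x": 0.008, "y": -0.164, "z": 0.376, "wx": -0.001, "wy": -0.001, "wz": -0.003},
```

jog_arm(plan=[{"x": 0.009, "y": -0.165, "z": 0, "wx": 0, "wy": 0, "wz": -0.003}, {"x": 0.009, "y": -0.165, "z": 0.15, "wx": 0, "wy": 0, "wz": -0.003}, {"x": 0.009, "y": -0.165, "z": 0.3, "wx": 0, "wy": 0, "wz": -0.003}, {"x": 0.009, "y": -0.165, "z": 0.43, "wx": 0, "wy": 0, "wz": -0.003}, {"x": 0.009, "y": -0.165, "z": 0.43, "wx": 0, "wy": 0, "wz": -0.003}])

```text
t: 9.38
eef_pos: [0.3996, -0.3699, 0.0297]
tool_rot: [-0.005, 0.025, 1.0, 0.001]
contact_force: [-0.3, 1.0, -1.3]
gripper_width: 0.186
```

jog_arm(plan=[{"x": 0, "y": 0, "z": 0, "wx": 0, "wy": 0, "wz": 0}, {"x": 0, "y": 0, "z": 0, "wx": 0, "wy": 0, "wz": 0}, {"x": 0, "y": 0, "z": 0, "wx": 0, "wy": 0, "wz": 0}, {"x": 0, "y": 0, "z": -0.15, "wx": 0, "wy": 0, "wz": 0}, {"x": 0, "y": 0, "z": -0.3, "wx": 0, "wy": 0, "wz": 0}, {"x": 0, "y": 0, "z": -0.45, "wx": 0, "wy": 0, "wz": 0}, {"x": -0.12, "y": 0.2, "z": -0.45, "wx": 0, "wy": 0, "wz": 0}, {"x": -0.24, "y": 0.4, "z": -0.45, "wx": 0, "wy": 0, "wz": 0}, {"x": -0.36, "y": 0.6, "z": -0.45, "wx": 0, "wy": 0, "wz": 0}, {"x": -0.48, "y": 0.8, "z": -0.45, "wx": 0, "wy": 0, "wz": 0}, {"x": -0.6, "y": 1.0, "z": -0.45, "wx": 0, "wy": 0, "wz": 0}, {"x": -0.75, "y": 1.0, "z": -0.45, "wx": 0, "wy": 0, "wz": 0}], hand=-0.34)

```text
t: 10.38
eef_pos: [0.5542, -0.1754, 0.1206]
tool_rot: [-0.005, 0.023, 1.0, 0.002]
contact_force: [0.9, 0.5, -1.0]
gripper_width: 0.333
```

```bash
python3 - <<'E'
from h import *
print(pose()[0],monitor.get_obs()["gripper_width"])
cv2.imwrite("pics/t1.png",cams.read_camera("top")[:,:,::-1])
J=down(np.pi/2-.233); p=np.array([.5585,-.0635,.043])
path([(p+[0,0,.08],J),(p+[0,0,.015],J),(p,J)])
E
```

```text
[ 0.55415704 -0.17542902  0.12064255] 0.33293014665642523
6 rows
{"x": 0.017, "y": 0.179, "z": -0.002, "wx": 0.001, "wy": -0.0, "wz": 0.021},
{"x": 0.034, "y": 0.358, "z": -0.003, "wx": 0.001, "wy": -0.0, "wz": 0.041},
{"x": 0.051, "y": 0.537, "z": -0.005, "wx": 0.002, "wy": -0.0, "wz": 0.062},
{"x": 0.051, "y": 0.536, "z": 0.158, "wx": 0.002, "wy": -0.0, "wz": 0.062},
{"x": 0.051, "y": 0.535, "z": 0.32, "wx": 0.002, "wy": -0.0, "wz": 0.062},
{"x": 0.051, "y": 0.534, "z": 0.395, "wx": 0.002, "wy": -0.0, "wz": 0.062},
```

jog_arm(plan=[{"x": 0.017, "y": 0.18, "z": 0, "wx": 0.001, "wy": 0, "wz": 0.03}, {"x": 0.034, "y": 0.36, "z": 0, "wx": 0.001, "wy": 0, "wz": 0.062}, {"x": 0.051, "y": 0.536, "z": 0, "wx": 0.002, "wy": 0, "wz": 0.062}, {"x": 0.051, "y": 0.536, "z": 0, "wx": 0.002, "wy": 0, "wz": 0.062}, {"x": 0.051, "y": 0.536, "z": 0.15, "wx": 0.002, "wy": 0, "wz": 0.062}, {"x": 0.051, "y": 0.535, "z": 0.3, "wx": 0.002, "wy": 0, "wz": 0.062}, {"x": 0.051, "y": 0.535, "z": 0.36, "wx": 0.002, "wy": 0, "wz": 0.062}, {"x": 0.051, "y": 0.535, "z": 0.393, "wx": 0.002, "wy": 0, "wz": 0.062}, {"x": 0.051, "y": 0.535, "z": 0.393, "wx": 0.002, "wy": 0, "wz": 0.062}], hand=-0.15)

```text
t: 11.18
eef_pos: [0.5583, -0.0638, 0.0433]
tool_rot: [-0.001, 0.117, 0.993, -0.0]
contact_force: [0.3, 0.4, 0.5]
gripper_width: 0.428
```

jog_arm(plan=[{"x": 0, "y": 0, "z": 0, "wx": 0, "wy": 0, "wz": 0}, {"x": 0, "y": 0, "z": 0, "wx": 0, "wy": 0, "wz": 0}, {"x": 0, "y": 0, "z": 0, "wx": 0, "wy": 0, "wz": 0}, {"x": 0, "y": 0, "z": 0, "wx": 0, "wy": 0, "wz": 0}, {"x": 0, "y": 0, "z": 0, "wx": 0, "wy": 0, "wz": 0}, {"x": 0, "y": 0, "z": -0.1, "wx": 0, "wy": 0, "wz": 0}, {"x": 0, "y": 0, "z": -0.2, "wx": 0, "wy": 0, "wz": 0}, {"x": 0, "y": 0, "z": -0.35, "wx": 0, "wy": 0, "wz": 0}, {"x": 0.05, "y": -0.1, "z": -0.45, "wx": 0, "wy": 0, "wz": 0}, {"x": 0.1, "y": -0.25, "z": -0.45, "wx": 0, "wy": 0, "wz": 0}, {"x": 0.2, "y": -0.45, "z": -0.45, "wx": 0, "wy": 0, "wz": 0}, {"x": 0.25, "y": -0.6, "z": -0.45, "wx": 0, "wy": 0, "wz": 0}], hand=-1)

```text
t: 12.18
eef_pos: [0.4804, -0.1701, 0.1343]
tool_rot: [-0.0, 0.116, 0.993, -0.0]
contact_force: [-0.2, -0.3, -1.8]
gripper_width: 0.194
```

```bash
python3 - <<'E'
from h import *
print(pose()[0],monitor.get_obs()["gripper_width"])
J=down(np.pi/2-.05); p=np.array([.403,-.346,.12])
path([(p,J),(p-[0,0,.085],J)])
E
```

```text
[ 0.4803629  -0.17010467  0.13431041] 0.19410374086411009
9 rows
{"x": 0.029, "y": -0.158, "z": 0.012, "wx": -0.0, "wy": -0.0, "wz": -0.01},
{"x": 0.058, "y": -0.315, "z": 0.024, "wx": -0.0, "wy": -0.0, "wz": -0.019},
{"x": 0.087, "y": -0.473, "z": 0.036, "wx": -0.0, "wy": -0.0, "wz": -0.029},
{"x": 0.115, "y": -0.63, "z": 0.048, "wx": -0.0, "wy": -0.0, "wz": -0.039},
{"x": 0.144, "y": -0.788, "z": 0.06, "wx": -0.0, "wy": -0.0, "wz": -0.049},
{"x": 0.173, "y": -0.945, "z": 0.072, "wx": -0.0, "wy": -0.0, "wz": -0.058},
{"x": 0.173, "y": -0.945, "z": 0.214, "wx": -0.0, "wy": -0.0, "wz": -0.058},
{"x": 0.173, "y": -0.945, "z": 0.356, "wx": -0.0, "wy": -0.0, "wz": -0.058},
{"x": 0.173, "y": -0.945, "z": 0.497, "wx": -0.0, "wy": -0.0, "wz": -0.058},
```

View pics/t1.png

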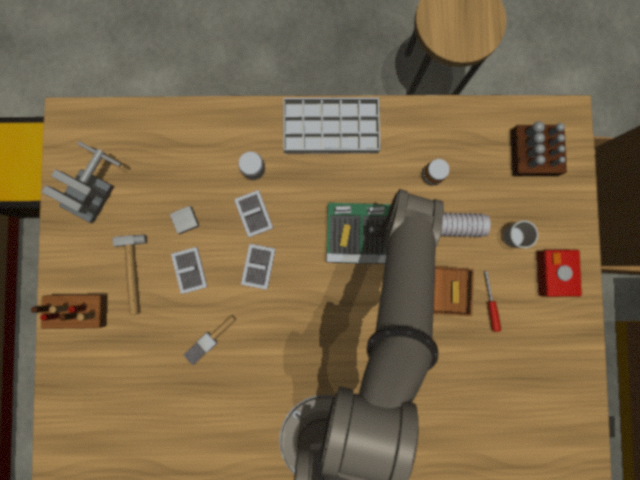

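The first offcut lies in the scrap box at (455,292) and the frames haven't moved. I'm dropping the second one.

jog_arm(plan=[{"x": 0.03, "y": -0.19, "z": 0.012, "wx": 0, "wy": 0, "wz": -0.01}, {"x": 0.06, "y": -0.38, "z": 0.024, "wx": 0, "wy": 0, "wz": -0.03}, {"x": 0.1, "y": -0.57, "z": 0.036, "wx": 0, "wy": 0, "wz": -0.04}, {"x": 0.14, "y": -0.76, "z": 0.06, "wx": 0, "wy": 0, "wz": -0.058}, {"x": 0.173, "y": -0.945, "z": 0.072, "wx": 0, "wy": 0, "wz": -0.058}, {"x": 0.173, "y": -0.945, "z": 0.072, "wx": 0, "wy": 0, "wz": -0.058}, {"x": 0.173, "y": -0.945, "z": 0.214, "wx": 0, "wy": 0, "wz": -0.058}, {"x": 0.173, "y": -0.945, "z": 0.356, "wx": 0, "wy": 0, "wz": -0.058}, {"x": 0.173, "y": -0.945, "z": 0.49, "wx": 0, "wy": 0, "wz": -0.058}, {"x": 0.173, "y": -0.945, "z": 0.49, "wx": 0, "wy": 0, "wz": -0.058}])

```text
t: 13.02
eef_pos: [0.4005, -0.3438, 0.0328]
tool_rot: [-0.003, 0.025, 1.0, 0.002]
contact_force: [0.1, 0.2, -1.7]
gripper_width: 0.187
```

jog_arm(plan=[{"x": 0, "y": 0, "z": 0, "wx": 0, "wy": 0, "wz": 0}, {"x": 0, "y": 0, "z": 0, "wx": 0, "wy": 0, "wz": 0}, {"x": 0, "y": 0, "z": 0, "wx": 0, "wy": 0, "wz": 0}, {"x": 0, "y": 0, "z": -0.15, "wx": 0, "wy": 0, "wz": 0}, {"x": 0, "y": 0, "z": -0.3, "wx": 0, "wy": 0, "wz": 0}, {"x": 0, "y": 0, "z": -0.45, "wx": 0, "wy": 0, "wz": 0}, {"x": -0.1, "y": 0.2, "z": -0.5, "wx": 0, "wy": 0, "wz": 0.04}, {"x": -0.1, "y": 0.4, "z": -0.5, "wx": 0, "wy": 0, "wz": 0.08}, {"x": -0.1, "y": 0.6, "z": -0.5, "wx": 0, "wy": 0, "wz": 0.12}, {"x": -0.1, "y": 0.8, "z": -0.5, "wx": 0, "wy": 0, "wz": 0.16}, {"x": -0.1, "y": 1.0, "z": -0.5, "wx": 0, "wy": 0, "wz": 0.2}, {"x": -0.1, "y": 1.0, "z": -0.5, "wx": 0, "wy": 0, "wz": 0.2}], hand=-0.34)

```text
t: 14.02
eef_pos: [0.4323, -0.1411, 0.1349]
tool_rot: [-0.002, 0.334, 0.943, 0.002]
contact_force: [-0.3, 0.2, -0.4]
gripper_width: 0.333
```

```bash
python3 - <<'E'
from h import *
print(pose()[0],monitor.get_obs()["gripper_width"])
J=down(-.1957); p=np.array([.4793,.1783,.016])
path([(p+[0,0,.08],J)])
E
```

```text
[ 0.43227834 -0.14114886  0.13487318] 0.3334842981342606
10 rows
{"x": 0.082, "y": 0.139, "z": 0.02, "wx": -0.0, "wy": -0.0, "wz": 0.035},
{"x": 0.164, "y": 0.278, "z": 0.04, "wx": -0.0, "wy": -0.0, "wz": 0.069},
{"x": 0.246, "y": 0.417, "z": 0.061, "wx": -0.0, "wy": -0.001, "wz": 0.104},
{"x": 0.328, "y": 0.556, "z": 0.081, "wx": -0.0, "wy": -0.001, "wz": 0.138},
{"x": 0.41, "y": 0.695, "z": 0.101, "wx": -0.0, "wy": -0.001, "wz": 0.173},
{"x": 0.493, "y": 0.833, "z": 0.121, "wx": -0.0, "wy": -0.001, "wz": 0.207},
{"x": 0.575, "y": 0.972, "z": 0.141, "wx": -0.0, "wy": -0.001, "wz": 0.242},
{"x": 0.657, "y": 1.111, "z": 0.161, "wx": -0.0, "wy": -0.002, "wz": 0.277},
{"x": 0.739, "y": 1.25, "z": 0.182, "wx": -0.0, "wy": -0.002, "wz": 0.311},
{"x": 0.821, "y": 1.389, "z": 0.202, "wx": -0.0, "wy": -0.002, "wz": 0.346},
```

jog_arm(plan=[{"x": 0.1, "y": 0.17, "z": 0, "wx": 0, "wy": 0, "wz": 0.04}, {"x": 0.2, "y": 0.34, "z": 0, "wx": 0, "wy": 0, "wz": 0.08}, {"x": 0.3, "y": 0.51, "z": 0, "wx": 0, "wy": 0, "wz": 0.12}, {"x": 0.4, "y": 0.68, "z": 0, "wx": 0, "wy": 0, "wz": 0.16}, {"x": 0.5, "y": 0.85, "z": 0, "wx": 0, "wy": 0, "wz": 0.2}, {"x": 0.58, "y": 1.0, "z": 0, "wx": 0, "wy": 0, "wz": 0.24}, {"x": 0.58, "y": 1.0, "z": 0, "wx": 0, "wy": -0.001, "wz": 0.28}, {"x": 0.58, "y": 1.0, "z": 0, "wx": 0, "wy": -0.001, "wz": 0.32}, {"x": 0.58, "y": 1.0, "z": 0, "wx": 0, "wy": -0.002, "wz": 0.346}], hand=-0.15)

```text
t: 14.77
eef_pos: [0.469, 0.0896, 0.1376]
tool_rot: [-0.001, 0.754, 0.657, 0.001]
contact_force: [0.2, -0.5, 0.6]
gripper_width: 0.427
```

```bash
python3 - <<'E'
from h import *
print(pose()[0],monitor.get_obs()["gripper_width"])
cv2.imwrite("pics/t2.png",cams.read_camera("top")[:,:,::-1])
for r in finder.place_of("top","frame0")[:4]: print(round(r["confidence"],2),np.round(r["location"],1),np.round(ray("top",r["location"],0)[0],4)[:2])
J=down(-.1957); p=np.array([.4793,.1783,.016])
path([(p+[0,0,.07],J),(p,J)])
E
```

```text
[0.46895923 0.08964151 0.13763796] 0.4270438262244344
0.72 [252.7 213.2] [0.6294 0.1944]
0.71 [192.4 271.6] [0.4657 0.3633]
0.68 [257.1 264.7] [0.4832 0.1819]
0.67 [215.9 338.1] [0.2805 0.2963]
5 rows
{"x": 0.151, "y": -0.003, "z": 0.086, "wx": 0.0, "wy": -0.0, "wz": 0.006},
{"x": 0.302, "y": -0.006, "z": 0.172, "wx": 0.0, "wy": -0.0, "wz": 0.013},
{"x": 0.453, "y": -0.008, "z": 0.258, "wx": 0.0, "wy": -0.001, "wz": 0.019},
{"x": 0.453, "y": -0.008, "z": 0.433, "wx": 0.0, "wy": -0.001, "wz": 0.019},
{"x": 0.452, "y": -0.009, "z": 0.608, "wx": 0.0, "wy": -0.001, "wz": 0.019},
```

View pics/t2.png

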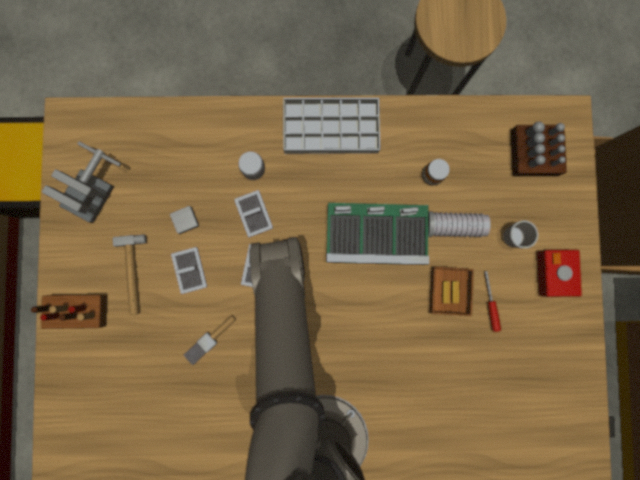

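Both offcuts are in the scrap box at (447,291) and (456,291). All three buttons point along the ledge and the bays are empty. Next I'll pick frame B.

jog_arm(plan=[{"x": 0.16, "y": -0.003, "z": 0.086, "wx": 0, "wy": 0, "wz": 0.006}, {"x": 0.32, "y": -0.006, "z": 0.172, "wx": 0, "wy": 0, "wz": 0.013}, {"x": 0.453, "y": -0.008, "z": 0.258, "wx": 0, "wy": -0.001, "wz": 0.019}, {"x": 0.453, "y": -0.008, "z": 0.33, "wx": 0, "wy": -0.001, "wz": 0.019}, {"x": 0.453, "y": -0.009, "z": 0.45, "wx": 0, "wy": -0.001, "wz": 0.019}, {"x": 0.453, "y": -0.009, "z": 0.55, "wx": 0, "wy": -0.001, "wz": 0.019}, {"x": 0.453, "y": -0.009, "z": 0.61, "wx": 0, "wy": -0.001, "wz": 0.019}, {"x": 0.453, "y": -0.009, "z": 0.61, "wx": 0, "wy": -0.001, "wz": 0.019}])

```text
t: 15.53
eef_pos: [0.4783, 0.1777, 0.0143]
tool_rot: [0.0, 0.772, 0.635, -0.001]
contact_force: [-0.2, -0.2, -0.1]
gripper_width: 0.427
```

jog_arm(plan=[{"x": 0, "y": 0, "z": 0, "wx": 0, "wy": 0, "wz": 0}, {"x": 0, "y": 0, "z": 0, "wx": 0, "wy": 0, "wz": 0}, {"x": 0, "y": 0, "z": 0, "wx": 0, "wy": 0, "wz": 0}, {"x": 0, "y": 0, "z": 0, "wx": 0, "wy": 0, "wz": 0}, {"x": 0, "y": 0, "z": 0, "wx": 0, "wy": 0, "wz": 0}, {"x": 0, "y": 0, "z": 0, "wx": 0, "wy": 0, "wz": 0}], hand=-1, grip_force=80)

```text
t: 16.03
eef_pos: [0.4791, 0.1778, 0.0155]
tool_rot: [0.0, 0.772, 0.635, -0.001]
contact_force: [-0.5, -1.9, 6.5]
gripper_width: 0.1
```

```bash
cat >> h.py <<'E'
def tilt(th): # near edge low by th, about the box y axis, tool y along box x
    ax=np.array([-np.sin(BY),np.cos(BY),0]); return R.from_rotvec(-th*ax)*T0
def frame_tool(k,xn,zn,th,y=0,dz=.016,L=.058):
    "tool pose so that frame's bottom near edge is at (xn,zn) in the bay frame, tilt th; dz = TCP above the underside"
    c,s=np.cos(th),np.sin(th)
    x=xn+L*c-dz*s; z=zn+L*s+dz*c
    return [*bay(k,x,y),.04+z],tilt(th)
E
python3 - <<'E'
from h import *
p,r=pose(); print(p,monitor.get_obs()["gripper_width"],r.as_matrix()[:,1].round(3))
for th in (.5,.35): print(tilt(th).as_matrix().round(2))
wp,W=frame_tool(2,-.042,.04,np.radians(28)); print(np.round(wp,4))
path([(p+[0,0,.12],r),(wp,W)])
E
```

```text
[0.47913512 0.17783749 0.01554999] 0.10014610316231021 [ 0.981 -0.192 -0.   ]
[[ 0.03  0.88  0.48]
 [ 1.   -0.03 -0.01]
 [ 0.    0.48 -0.88]]
[[ 0.03  0.94  0.34]
 [ 1.   -0.03 -0.01]
 [-0.    0.34 -0.94]]
[ 0.5565 -0.0634  0.1214]
12 rows
{"x": -0.0, "y": -0.0, "z": -0.15, "wx": 0.0, "wy": 0.0, "wz": 0.0},
{"x": -0.0, "y": -0.0, "z": -0.3, "wx": 0.0, "wy": 0.0, "wz": 0.0},
{"x": -0.001, "y": -0.0, "z": -0.45, "wx": 0.0, "wy": 0.0, "wz": 0.0},
{"x": -0.001, "y": -0.0, "z": -0.6, "wx": 0.0, "wy": 0.0, "wz": 0.0},
{"x": -0.139, "y": 0.076, "z": -0.591, "wx": -0.019, "wy": 0.002, "wz": -0.006},
{"x": -0.278, "y": 0.153, "z": -0.582, "wx": -0.039, "wy": 0.003, "wz": -0.013},
{"x": -0.417, "y": 0.229, "z": -0.573, "wx": -0.058, "wy": 0.005, "wz": -0.019},
{"x": -0.555, "y": 0.306, "z": -0.564, "wx": -0.078, "wy": 0.007, "wz": -0.025},
{"x": -0.694, "y": 0.382, "z": -0.555, "wx": -0.097, "wy": 0.008, "wz": -0.032},
{"x": -0.833, "y": 0.459, "z": -0.546, "wx": -0.116, "wy": 0.01, "wz": -0.038},
{"x": -0.971, "y": 0.535, "z": -0.537, "wx": -0.136, "wy": 0.011, "wz": -0.044},
{"x": -1.11, "y": 0.612, "z": -0.528, "wx": -0.155, "wy": 0.013, "wz": -0.051},
```

jog_arm(plan=[{"x": 0, "y": 0, "z": -0.15, "wx": 0, "wy": 0, "wz": 0}, {"x": 0, "y": 0, "z": -0.3, "wx": 0, "wy": 0, "wz": 0}, {"x": 0, "y": 0, "z": -0.45, "wx": 0, "wy": 0, "wz": 0}, {"x": 0, "y": 0, "z": -0.6, "wx": 0, "wy": 0, "wz": 0}, {"x": -0.139, "y": 0.076, "z": -0.65, "wx": -0.019, "wy": 0.002, "wz": -0.006}, {"x": -0.278, "y": 0.153, "z": -0.65, "wx": -0.039, "wy": 0.003, "wz": -0.013}, {"x": -0.417, "y": 0.229, "z": -0.65, "wx": -0.058, "wy": 0.005, "wz": -0.019}, {"x": -0.555, "y": 0.306, "z": -0.65, "wx": -0.078, "wy": 0.007, "wz": -0.025}, {"x": -0.694, "y": 0.382, "z": -0.65, "wx": -0.097, "wy": 0.008, "wz": -0.032}, {"x": -0.833, "y": 0.459, "z": -0.65, "wx": -0.116, "wy": 0.01, "wz": -0.038}, {"x": -0.971, "y": 0.535, "z": -0.65, "wx": -0.136, "wy": 0.011, "wz": -0.044}, {"x": -0.971, "y": 0.535, "z": -0.65, "wx": -0.155, "wy": 0.013, "wz": -0.051}])

```text
t: 17.03
eef_pos: [0.5447, -0.0482, 0.1464]
tool_rot: [0.161, 0.712, 0.666, 0.155]
contact_force: [-1.2, -4.3, -1.7]
gripper_width: 0.105
```

```bash
python3 - <<'E'
from h import *
p,r=pose(); print(p,monitor.get_obs()["gripper_width"])
t=cams.read_camera("side")[:,:,::-1]
cv2.imwrite("pics/c5.png",cv2.resize(t[170:320,230:430],None,fx=4,fy=4,interpolation=cv2.INTER_CUBIC))
g=np.radians; d=.0155
path([frame_tool(2,-.040,.045,g(28),dz=d),frame_tool(2,-.040,.025,g(28),dz=d),frame_tool(2,-.0405,.005,g(28),dz=d),frame_tool(2,-.050,.002,g(23),dz=d),frame_tool(2,-.057,.0015,g(20),dz=d)])
E
```

```text
[ 0.54474482 -0.04815108  0.14643327] 0.10498282024958297
5 rows
{"x": -0.103, "y": 0.028, "z": 0.123, "wx": -0.013, "wy": 0.001, "wz": -0.008},
{"x": -0.104, "y": -0.015, "z": 0.213, "wx": -0.013, "wy": 0.001, "wz": -0.008},
{"x": -0.105, "y": -0.061, "z": 0.302, "wx": -0.013, "wy": 0.001, "wz": -0.008},
{"x": -0.106, "y": -0.103, "z": 0.321, "wx": 0.015, "wy": 0.001, "wz": -0.008},
{"x": -0.106, "y": -0.133, "z": 0.323, "wx": 0.032, "wy": 0.001, "wz": -0.008},
```

View pics/c5.png

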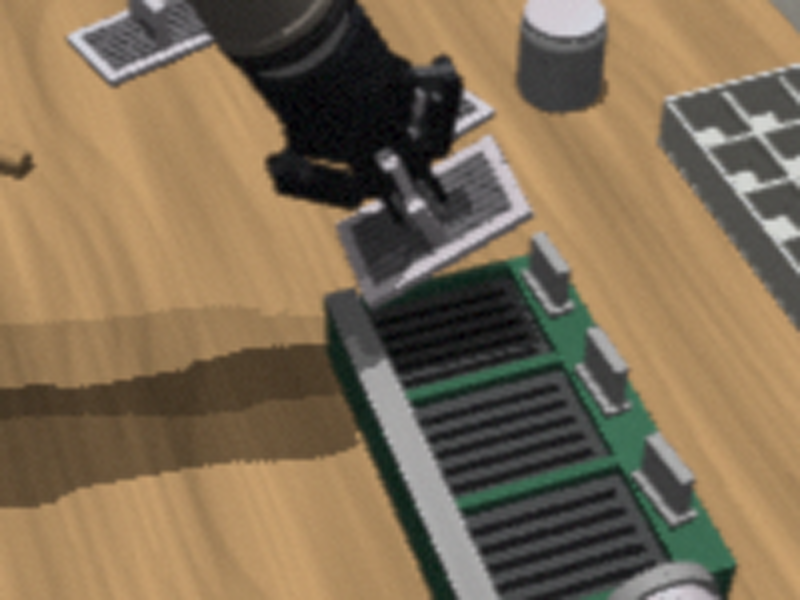

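The frame is held tilted with its near edge low. Its corners are at about (340,225), (375,303), (530,212) and (490,140) in the crop. I'll check how far it sits off-centre in the grip from those.

```bash
cat >> h.py <<'E'
def inhand(pix,n="side",d=.0155):
    "pix: near-left,near-right,far-right,far-left plate top corners; offsets of frame in the hand (frame x, y, z shift), mm, and roll/yaw deg"
    p,r=pose()
    # tool y = frame x(+far), tool x = frame y(+left), tool -z = frame z
    c=np.array([[.037,-.058],[-.037,-.058],[-.037,.058],[.037,.058]])
    def f(v):
        L=np.c_[c,np.full(4,d-.008)]; L=R.from_rotvec([0,v[2],v[3]]).apply(L)+[v[0],0,v[1]]
        return (proj(n,p+r.apply(L))-pix).ravel()
    s=least_squares(f,[0,0,0,0]); print("y,z(down) mm",(s.x[:2]*1e3).round(1),"rot deg",np.degrees(s.x[2:]).round(1),"rms",np.sqrt(np.mean(s.fun**2)).round(2),"at zero",f([0,0,0,0]).round(1))
E
python3 - <<'E'
from h import *
inhand((np.array([(340,225),(375,303),(530,212),(490,140)])+.5)/4-.5+[230,170])
E
```

```text
y,z(down) mm [10.9 20.7] rot deg [-0.9  0.1] rms 0.62 at zero [-2.3 -1.5 -2.5 -1.1 -0.3 -2.2 -0.7 -3.2]
```

```bash
python3 - <<'E'
from h import *
cr=lambda a:(np.array(a)+.5)/4-.5+[230,170]
P=np.array([[*bx(-.082,.139),.06],[*bx(-.060,.139),.06],[*bx(.082,.139),.05]])
print("box resid",(proj("side",P)-cr([(327,297),(355,290),(520,257)])).round(1))
q=np.array([[.5565,-.0634,.1]]); print("px per +10mm x,y,z",[(proj("side",q+np.eye(3)[i]*.01)-proj("side",q)).round(1) for i in range(3)])
E
```

```text
box resid [[-0.8 -1.2]
 [ 0.2 -1.4]
 [ 8.2 -2.8]]
px per +10mm x,y,z [array([[ 3.6, -1. ]]), array([[-1.5, -2.6]]), array([[ 0.1, -2.8]])]
```

```bash
python3 - <<'E'
from h import *
p,r=pose(); print(p)
g=np.radians; d=.0155; y=.0015
path([frame_tool(2,-.040,.045,g(28),dz=d,y=y),frame_tool(2,-.040,.025,g(28),dz=d,y=y),frame_tool(2,-.0405,.006,g(28),dz=d,y=y),frame_tool(2,-.0405,.004,g(28),dz=d,y=y),frame_tool(2,-.050,.002,g(23),dz=d,y=y),frame_tool(2,-.0565,.0015,g(20),dz=d,y=y)])
E
```

```text
[ 0.54415365 -0.0421887   0.14587753]
6 rows
{"x": -0.095, "y": 0.028, "z": 0.123, "wx": -0.013, "wy": 0.001, "wz": -0.008},
{"x": -0.096, "y": -0.015, "z": 0.213, "wx": -0.013, "wy": 0.001, "wz": -0.008},
{"x": -0.097, "y": -0.059, "z": 0.298, "wx": -0.013, "wy": 0.001, "wz": -0.008},
{"x": -0.097, "y": -0.063, "z": 0.307, "wx": -0.013, "wy": 0.001, "wz": -0.008},
{"x": -0.098, "y": -0.104, "z": 0.321, "wx": 0.015, "wy": 0.001, "wz": -0.008},
{"x": -0.099, "y": -0.131, "z": 0.324, "wx": 0.032, "wy": 0.001, "wz": -0.008},
```

jog_arm(plan=[{"x": -0.108, "y": 0.028, "z": 0.123, "wx": -0.013, "wy": 0.001, "wz": -0.008}, {"x": -0.109, "y": -0.015, "z": 0.213, "wx": -0.013, "wy": 0.001, "wz": -0.008}, {"x": -0.11, "y": -0.059, "z": 0.29, "wx": -0.013, "wy": 0.001, "wz": -0.008}, {"x": -0.11, "y": -0.061, "z": 0.302, "wx": -0.013, "wy": 0.001, "wz": -0.008}, {"x": -0.11, "y": -0.063, "z": 0.307, "wx": -0.013, "wy": 0.001, "wz": -0.008}, {"x": -0.11, "y": -0.063, "z": 0.307, "wx": -0.013, "wy": 0.001, "wz": -0.008}, {"x": -0.11, "y": -0.084, "z": 0.314, "wx": 0.001, "wy": 0.001, "wz": -0.008}, {"x": -0.111, "y": -0.104, "z": 0.321, "wx": 0.015, "wy": 0.001, "wz": -0.008}, {"x": -0.111, "y": -0.131, "z": 0.324, "wx": 0.032, "wy": 0.001, "wz": -0.008}, {"x": -0.111, "y": -0.131, "z": 0.324, "wx": 0.032, "wy": 0.001, "wz": -0.008}])

```text
t: 17.92
eef_pos: [0.5486, -0.0622, 0.076]
tool_rot: [0.123, 0.708, 0.685, 0.12]
contact_force: [1.0, 0.3, -2.2]
gripper_width: 0.108
```

```bash
python3 - <<'E'
from h import *
cv2.imwrite("pics/c6.png",cv2.resize(cams.read_camera("side")[190:310,270:430,::-1],None,fx=5,fy=5,interpolation=cv2.INTER_CUBIC))
s=monitor.get_obs(); p,r=pose(); print(p,s["gripper_width"],s["contact_force"])
g=np.radians; d=.0155; y=-.001
for a in (.0565,): print(frame_tool(2,-a,.0015,g(20),dz=d,y=y)[0])
path([frame_tool(2,-.0575,.001,g(th),dz=d,y=y) for th in(20,15,10,5,2,0)])
E
```

```text
[ 0.54839107 -0.06227345  0.07593832] 0.10093358004655885 [ 0.61911401  0.01834234 -0.79816248]
[np.float64(0.5474691708612213), np.float64(-0.06411358851246265), np.float64(0.07590240393507036)]
6 rows
{"x": -0.009, "y": -0.01, "z": -0.001, "wx": -0.0, "wy": -0.0, "wz": -0.001},
{"x": -0.009, "y": -0.004, "z": 0.025, "wx": 0.028, "wy": -0.0, "wz": -0.001},
{"x": -0.009, "y": -0.001, "z": 0.051, "wx": 0.055, "wy": -0.0, "wz": -0.001},
{"x": -0.009, "y": 0.001, "z": 0.077, "wx": 0.083, "wy": -0.0, "wz": -0.001},
{"x": -0.009, "y": 0.0, "z": 0.093, "wx": 0.1, "wy": -0.0, "wz": -0.001},
{"x": -0.009, "y": -0.001, "z": 0.103, "wx": 0.111, "wy": -0.0, "wz": -0.0},
```

View pics/c6.png

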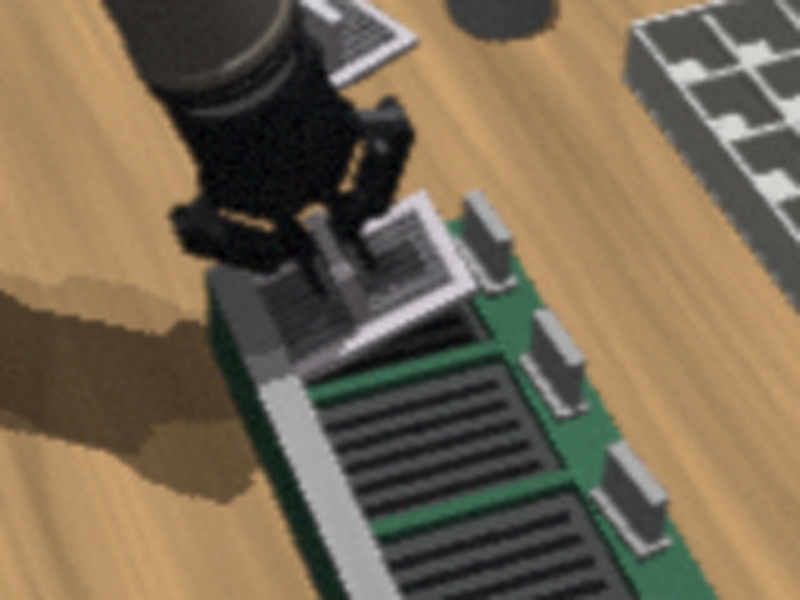

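The near edge is under the lip at (300,370) with almost no contact force. I'll rotate it down.

jog_arm(plan=[{"x": -0.009, "y": -0.01, "z": 0, "wx": 0, "wy": 0, "wz": -0.001}, {"x": -0.009, "y": -0.007, "z": 0.012, "wx": 0.014, "wy": 0, "wz": -0.001}, {"x": -0.009, "y": -0.004, "z": 0.025, "wx": 0.028, "wy": 0, "wz": -0.001}, {"x": -0.009, "y": -0.002, "z": 0.038, "wx": 0.042, "wy": 0, "wz": -0.001}, {"x": -0.009, "y": -0.001, "z": 0.051, "wx": 0.055, "wy": 0, "wz": -0.001}, {"x": -0.009, "y": 0, "z": 0.064, "wx": 0.069, "wy": 0, "wz": -0.001}, {"x": -0.009, "y": 0.001, "z": 0.077, "wx": 0.083, "wy": 0, "wz": -0.001}, {"x": -0.009, "y": 0, "z": 0.093, "wx": 0.1, "wy": 0, "wz": -0.001}, {"x": -0.009, "y": -0.001, "z": 0.103, "wx": 0.111, "wy": 0, "wz": 0}, {"x": -0.009, "y": -0.001, "z": 0.103, "wx": 0.111, "wy": 0, "wz": 0}])

```text
t: 18.8
eef_pos: [0.5558, -0.0631, 0.0558]
tool_rot: [-0.002, 0.719, 0.695, 0.002]
contact_force: [-0.2, 2.7, 2.5]
gripper_width: 0.097
```

```bash
python3 - <<'E'
from h import *
s=monitor.get_obs(); p,r=pose(); print(p,s["gripper_width"],s["contact_force"],s["torque"],r.as_matrix()[:,2].round(3), frame_tool(2,-.0575,.000,0,dz=.0155,y=-.001)[0])
E
```

```text
[ 0.55575029 -0.06306802  0.05579493] 0.09724284414584355 [-0.21513098  2.72661952  2.46379194] [0.43674226 0.03013575 0.0204785 ] [-0.001  0.006 -1.   ] [np.float64(0.5552645638904143), np.float64(-0.06435532313698719), np.float64(0.0555)]
```

jog_arm(plan=[{"x": 0, "y": 0, "z": 0, "wx": 0, "wy": 0, "wz": 0}, {"x": 0, "y": 0, "z": 0, "wx": 0, "wy": 0, "wz": 0}, {"x": 0, "y": 0, "z": 0, "wx": 0, "wy": 0, "wz": 0}, {"x": 0, "y": 0, "z": -0.15, "wx": 0, "wy": 0, "wz": 0}, {"x": 0, "y": 0, "z": -0.3, "wx": 0, "wy": 0, "wz": 0}, {"x": 0, "y": 0, "z": -0.4, "wx": 0, "wy": 0, "wz": 0}, {"x": 0.18, "y": 0.05, "z": -0.45, "wx": 0, "wy": 0, "wz": -0.035}, {"x": 0.36, "y": 0.1, "z": -0.45, "wx": 0, "wy": 0, "wz": -0.07}, {"x": 0.54, "y": 0.15, "z": -0.45, "wx": 0, "wy": 0, "wz": -0.1}, {"x": 0.72, "y": 0.2, "z": -0.45, "wx": 0, "wy": 0, "wz": -0.12}, {"x": 0.9, "y": 0.25, "z": -0.45, "wx": 0, "wy": 0, "wz": -0.12}, {"x": 0.9, "y": 0.25, "z": -0.45, "wx": 0, "wy": 0, "wz": -0.12}], hand=-0.34)

```text
t: 19.8
eef_pos: [0.6132, 0.1253, 0.146]
tool_rot: [-0.003, 0.571, 0.821, 0.005]
contact_force: [-0.3, 1.1, 0.2]
gripper_width: 0.331
```

```bash
python3 - <<'E'
from h import *
t=cams.read_camera("top"); cv2.imwrite("pics/t3.png",np.vstack([cv2.resize(t[185:285,230:445,::-1],None,fx=3.7,fy=3.7,interpolation=cv2.INTER_CUBIC)]))
for r in finder.place_of("top","frame0")[:4]: print(round(r["confidence"],2),np.round(r["location"],1),np.round(ray("top",r["location"],0)[0],4)[:2])
p,r=pose(); print(p,monitor.get_obs()["gripper_width"])
J=down(.357); p=np.array([.6286,.1916,.0155])
path([(p+[0,0,.065],J),(p,J)])
E
```

```text
0.93 [342.5 234.5] [ 0.5662 -0.0596]
0.61 [191.  274.2] [0.4585 0.3671]
[0.61165524 0.11717226 0.14627071] 0.3298892282278893
5 rows
{"x": 0.106, "y": 0.069, "z": 0.11, "wx": 0.0, "wy": -0.001, "wz": -0.001},
{"x": 0.212, "y": 0.137, "z": 0.221, "wx": 0.0, "wy": -0.001, "wz": -0.002},
{"x": 0.319, "y": 0.206, "z": 0.331, "wx": 0.0, "wy": -0.002, "wz": -0.003},
{"x": 0.318, "y": 0.206, "z": 0.494, "wx": 0.0, "wy": -0.002, "wz": -0.003},
{"x": 0.316, "y": 0.206, "z": 0.656, "wx": 0.0, "wy": -0.002, "wz": -0.003},
```

View pics/t3.png

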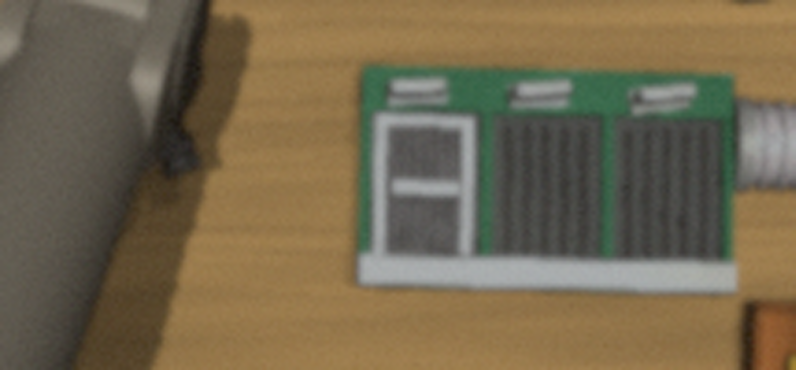

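Frame B sits in the left bay at (425,185), tucked under the lip. Before descending I'll check frame A from the side camera without viewing a picture.

```bash
python3 - <<'E'
from h import *
cams.read_camera("side")
for r in finder.place_of("side","frame0")[:5]: print(round(r["confidence"],2),np.round(r["location"],1),np.round(ray("side",r["location"],0)[0],4)[:2])
E
```

```text
0.96 [333. 203.] [0.6272 0.1808]
0.68 [338.2 255.4] [ 0.5597 -0.0298]
0.6 [271.3 174.8] [0.4876 0.39  ]
```

jog_arm(plan=[{"x": 0.15, "y": 0.1, "z": 0.11, "wx": 0, "wy": -0.001, "wz": -0.001}, {"x": 0.25, "y": 0.16, "z": 0.2, "wx": 0, "wy": -0.001, "wz": -0.002}, {"x": 0.318, "y": 0.206, "z": 0.25, "wx": 0, "wy": -0.002, "wz": -0.003}, {"x": 0.318, "y": 0.206, "z": 0.28, "wx": 0, "wy": -0.002, "wz": -0.003}], hand=-0.15)

```text
t: 20.33
eef_pos: [0.6282, 0.1913, 0.0893]
tool_rot: [-0.001, 0.571, 0.821, 0.0]
contact_force: [0.6, 0.7, 0.6]
gripper_width: 0.427
```

jog_arm(plan=[{"x": 0, "y": 0, "z": 0.12, "wx": 0, "wy": 0, "wz": 0}, {"x": 0, "y": 0, "z": 0.24, "wx": 0, "wy": 0, "wz": 0}, {"x": 0, "y": 0, "z": 0.32, "wx": 0, "wy": 0, "wz": 0}, {"x": 0, "y": 0, "z": 0.37, "wx": 0, "wy": 0, "wz": 0}, {"x": 0, "y": 0, "z": 0.37, "wx": 0, "wy": 0, "wz": 0}])

```text
t: 20.75
eef_pos: [0.627, 0.1897, 0.0136]
tool_rot: [-0.001, 0.571, 0.821, -0.001]
contact_force: [-0.8, -0.2, -0.2]
gripper_width: 0.422
```

jog_arm(plan=[{"x": 0, "y": 0, "z": 0, "wx": 0, "wy": 0, "wz": 0}, {"x": 0, "y": 0, "z": 0, "wx": 0, "wy": 0, "wz": 0}, {"x": 0, "y": 0, "z": 0, "wx": 0, "wy": 0, "wz": 0}, {"x": 0, "y": 0, "z": 0, "wx": 0, "wy": 0, "wz": 0}, {"x": 0, "y": 0, "z": 0, "wx": 0, "wy": 0, "wz": 0}, {"x": 0, "y": 0, "z": 0, "wx": 0, "wy": 0, "wz": 0}], hand=-1)

```text
t: 21.25
eef_pos: [0.6279, 0.1892, 0.015]
tool_rot: [-0.0, 0.572, 0.821, -0.001]
contact_force: [-1.5, -2.1, 6.0]
gripper_width: 0.104
```

```bash
python3 - <<'E'
from h import *
p,r=pose(); print(p,monitor.get_obs()["gripper_width"],r.as_matrix()[:,1].round(3))
wp,W=frame_tool(1,-.040,.065,np.radians(28),dz=p[2]); print(np.round(wp,4))
path([(p+[-.03,0,.15],r),(np.array(wp)+[0,0,.05],W)])
E
```

```text
[0.62788579 0.18922886 0.01498887] 0.10381708692261503 [ 0.938  0.346 -0.002]
[ 0.5562 -0.1534  0.1455]
15 rows
{"x": 0.01, "y": -0.028, "z": -0.15, "wx": 0.0, "wy": 0.0, "wz": 0.0},
{"x": 0.021, "y": -0.057, "z": -0.3, "wx": 0.0, "wy": 0.0, "wz": 0.0},
{"x": 0.031, "y": -0.085, "z": -0.45, "wx": 0.0, "wy": 0.0, "wz": 0.0},
{"x": 0.042, "y": -0.114, "z": -0.6, "wx": 0.0, "wy": 0.0, "wz": 0.0},
{"x": 0.052, "y": -0.142, "z": -0.75, "wx": 0.0, "wy": 0.0, "wz": 0.0},
{"x": -0.101, "y": -0.221, "z": -0.765, "wx": -0.015, "wy": -0.003, "wz": 0.012},
{"x": -0.255, "y": -0.3, "z": -0.78, "wx": -0.031, "wy": -0.006, "wz": 0.024},
{"x": -0.408, "y": -0.379, "z": -0.795, "wx": -0.046, "wy": -0.009, "wz": 0.036},
{"x": -0.562, "y": -0.458, "z": -0.81, "wx": -0.062, "wy": -0.012, "wz": 0.048},
{"x": -0.715, "y": -0.537, "z": -0.825, "wx": -0.077, "wy": -0.015, "wz": 0.06},
{"x": -0.869, "y": -0.616, "z": -0.841, "wx": -0.092, "wy": -0.018, "wz": 0.072},
{"x": -1.022, "y": -0.695, "z": -0.856, "wx": -0.108, "wy": -0.021, "wz": 0.084},
{"x": -1.176, "y": -0.773, "z": -0.871, "wx": -0.123, "wy": -0.024, "wz": 0.096},
{"x": -1.329, "y": -0.852, "z": -0.886, "wx": -0.139, "wy": -0.027, "wz": 0.108},
{"x": -1.483, "y": -0.931, "z": -0.901, "wx": -0.154, "wy": -0.03, "wz": 0.12},
```

jog_arm(plan=[{"x": 0.01, "y": -0.028, "z": -0.15, "wx": 0, "wy": 0, "wz": 0}, {"x": 0.02, "y": -0.057, "z": -0.3, "wx": 0, "wy": 0, "wz": 0}, {"x": 0.03, "y": -0.085, "z": -0.45, "wx": 0, "wy": 0, "wz": 0}, {"x": 0.04, "y": -0.114, "z": -0.6, "wx": 0, "wy": 0, "wz": 0}, {"x": 0.05, "y": -0.142, "z": -0.75, "wx": 0, "wy": 0, "wz": 0}, {"x": -0.1, "y": -0.22, "z": -0.77, "wx": -0.015, "wy": -0.003, "wz": 0.012}, {"x": -0.255, "y": -0.3, "z": -0.78, "wx": -0.031, "wy": -0.006, "wz": 0.024}, {"x": -0.408, "y": -0.379, "z": -0.8, "wx": -0.046, "wy": -0.009, "wz": 0.036}, {"x": -0.562, "y": -0.458, "z": -0.81, "wx": -0.062, "wy": -0.012, "wz": 0.048}, {"x": -0.715, "y": -0.537, "z": -0.825, "wx": -0.077, "wy": -0.015, "wz": 0.06}, {"x": -0.869, "y": -0.616, "z": -0.84, "wx": -0.092, "wy": -0.018, "wz": 0.072}, {"x": -1.0, "y": -0.68, "z": -0.85, "wx": -0.105, "wy": -0.02, "wz": 0.082}])

```text
t: 22.25
eef_pos: [0.5685, -0.0475, 0.1854]
tool_rot: [0.119, 0.665, 0.728, 0.117]
contact_force: [1.1, -0.2, -2.1]
gripper_width: 0.105
```

```bash
python3 - <<'E'
from h import *
p,r=pose(); print(p,monitor.get_obs()["gripper_width"])
d=.015;y=-.002
path([frame_tool(1,-.040,.09,np.radians(28),dz=d,y=y)])
E
```

```text
[ 0.5685469  -0.04753378  0.18535214] 0.10492285460221458
4 rows
{"x": -0.133, "y": -0.033, "z": 0.011, "wx": -0.012, "wy": -0.002, "wz": 0.009},
{"x": -0.265, "y": -0.065, "z": 0.022, "wx": -0.024, "wy": -0.005, "wz": 0.019},
{"x": -0.398, "y": -0.098, "z": 0.033, "wx": -0.036, "wy": -0.007, "wz": 0.028},
{"x": -0.53, "y": -0.131, "z": 0.044, "wx": -0.049, "wy": -0.01, "wz": 0.037},
```

jog_arm(plan=[{"x": -0.133, "y": -0.033, "z": 0.011, "wx": -0.012, "wy": -0.002, "wz": 0.009}, {"x": -0.265, "y": -0.065, "z": 0.022, "wx": -0.024, "wy": -0.005, "wz": 0.019}, {"x": -0.398, "y": -0.098, "z": 0.033, "wx": -0.036, "wy": -0.007, "wz": 0.028}, {"x": -0.53, "y": -0.131, "z": 0.044, "wx": -0.049, "wy": -0.01, "wz": 0.037}, {"x": -0.53, "y": -0.131, "z": 0.044, "wx": -0.049, "wy": -0.01, "wz": 0.037}, {"x": -0.53, "y": -0.131, "z": 0.044, "wx": -0.049, "wy": -0.01, "wz": 0.037}])

```text
t: 22.75
eef_pos: [0.5541, -0.1585, 0.1703]
tool_rot: [0.174, 0.699, 0.673, 0.168]
contact_force: [0.8, 1.0, -2.0]
gripper_width: 0.104
```

```bash
cat >> h.py <<'E'
g=np.radians
def insert(k,d,y): path([frame_tool(k,x,z,g(t),dz=d,y=y) for x,z,t in((-.04,.05,28),(-.04,.025,28),(-.0405,.008,28),(-.0405,.004,28),(-.0405,.004,28),(-.045,.003,25.5),(-.05,.002,23),(-.0565,.0015,20),(-.0565,.0015,20))])
def lay(k,d,y): path([frame_tool(k,-.0575,.001,g(th),dz=d,y=y) for th in(20,17.5,15,12.5,10,7.5,5,2,0,0)])
E
python3 - <<'E'
from h import *
p,r=pose(); print(p,monitor.get_obs()["gripper_width"])
insert(1,.015,-.002)
E
```

```text
[ 0.55410117 -0.15853634  0.17028165] 0.10424388716141027
10 rows
{"x": 0.008, "y": -0.043, "z": 0.09, "wx": 0.0, "wy": 0.0, "wz": -0.001},
{"x": 0.016, "y": -0.085, "z": 0.18, "wx": 0.0, "wy": 0.001, "wz": -0.002},
{"x": 0.016, "y": -0.144, "z": 0.29, "wx": 0.0, "wy": 0.001, "wz": -0.002},
{"x": 0.016, "y": -0.186, "z": 0.364, "wx": 0.0, "wy": 0.001, "wz": -0.002},
{"x": 0.016, "y": -0.196, "z": 0.382, "wx": 0.0, "wy": 0.001, "wz": -0.002},
{"x": 0.016, "y": -0.196, "z": 0.382, "wx": 0.0, "wy": 0.001, "wz": -0.002},
{"x": 0.016, "y": -0.215, "z": 0.389, "wx": 0.014, "wy": 0.001, "wz": -0.002},
{"x": 0.015, "y": -0.237, "z": 0.394, "wx": 0.028, "wy": 0.001, "wz": -0.002},
{"x": 0.015, "y": -0.264, "z": 0.396, "wx": 0.045, "wy": 0.001, "wz": -0.002},
{"x": 0.015, "y": -0.264, "z": 0.396, "wx": 0.045, "wy": 0.001, "wz": -0.002},
```

jog_arm(plan=[{"x": 0.008, "y": -0.043, "z": 0.09, "wx": 0, "wy": 0, "wz": -0.001}, {"x": 0.016, "y": -0.085, "z": 0.18, "wx": 0, "wy": 0.001, "wz": -0.002}, {"x": 0.016, "y": -0.144, "z": 0.29, "wx": 0, "wy": 0.001, "wz": -0.002}, {"x": 0.016, "y": -0.186, "z": 0.364, "wx": 0, "wy": 0.001, "wz": -0.002}, {"x": 0.016, "y": -0.196, "z": 0.382, "wx": 0, "wy": 0.001, "wz": -0.002}, {"x": 0.016, "y": -0.196, "z": 0.382, "wx": 0, "wy": 0.001, "wz": -0.002}, {"x": 0.016, "y": -0.215, "z": 0.389, "wx": 0.014, "wy": 0.001, "wz": -0.002}, {"x": 0.015, "y": -0.237, "z": 0.394, "wx": 0.028, "wy": 0.001, "wz": -0.002}, {"x": 0.015, "y": -0.264, "z": 0.396, "wx": 0.045, "wy": 0.001, "wz": -0.002}, {"x": 0.015, "y": -0.264, "z": 0.396, "wx": 0.045, "wy": 0.001, "wz": -0.002}])

```text
t: 23.58
eef_pos: [0.547, -0.1534, 0.0766]
tool_rot: [0.125, 0.706, 0.687, 0.12]
contact_force: [1.3, -0.0, -1.4]
gripper_width: 0.101
```

```bash
python3 - <<'E'
from h import *
s=monitor.get_obs();p,r=pose(); print(p,s["gripper_width"],s["contact_force"],frame_tool(1,-.0565,.0015,g(20),dz=.015,y=-.002)[0])
cv2.imwrite("pics/c7.png",cv2.resize(cams.read_camera("side")[200:320,270:430,::-1],None,fx=4,fy=4,interpolation=cv2.INTER_CUBIC))
lay(1,.015,-.002)
E
```

```text
[ 0.54701341 -0.15344713  0.07655963] 0.10072164696970787 [ 1.26607898 -0.04707786 -1.43386213] [np.float64(0.5448195505775817), np.float64(-0.1550751669772031), np.float64(0.0754325576246774)]
10 rows
{"x": -0.009, "y": -0.017, "z": 0.002, "wx": 0.0, "wy": 0.0, "wz": 0.002},
{"x": -0.009, "y": -0.014, "z": 0.014, "wx": 0.014, "wy": 0.0, "wz": 0.002},
{"x": -0.009, "y": -0.012, "z": 0.027, "wx": 0.028, "wy": 0.0, "wz": 0.002},
{"x": -0.009, "y": -0.01, "z": 0.04, "wx": 0.042, "wy": 0.0, "wz": 0.002},
{"x": -0.009, "y": -0.009, "z": 0.053, "wx": 0.056, "wy": 0.0, "wz": 0.002},
{"x": -0.009, "y": -0.008, "z": 0.066, "wx": 0.07, "wy": 0.0, "wz": 0.002},
{"x": -0.009, "y": -0.008, "z": 0.079, "wx": 0.084, "wy": 0.0, "wz": 0.002},
{"x": -0.009, "y": -0.009, "z": 0.095, "wx": 0.1, "wy": 0.0, "wz": 0.002},
{"x": -0.009, "y": -0.009, "z": 0.105, "wx": 0.111, "wy": 0.0, "wz": 0.002},
{"x": -0.009, "y": -0.009, "z": 0.105, "wx": 0.111, "wy": 0.0, "wz": 0.002},
```

View pics/c7.png

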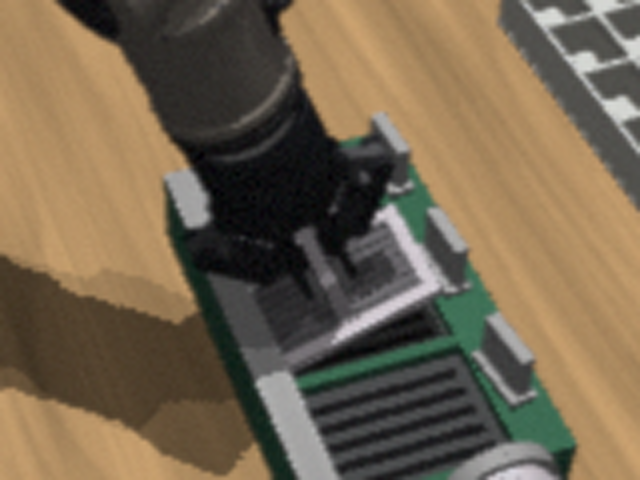

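The near edge is under the lip here too, near (285,360), and forces are low. I'll lay it flat.

jog_arm(plan=[{"x": -0.009, "y": -0.017, "z": 0.002, "wx": 0, "wy": 0, "wz": 0.002}, {"x": -0.009, "y": -0.014, "z": 0.014, "wx": 0.014, "wy": 0, "wz": 0.002}, {"x": -0.009, "y": -0.012, "z": 0.027, "wx": 0.028, "wy": 0, "wz": 0.002}, {"x": -0.009, "y": -0.01, "z": 0.04, "wx": 0.042, "wy": 0, "wz": 0.002}, {"x": -0.009, "y": -0.009, "z": 0.053, "wx": 0.056, "wy": 0, "wz": 0.002}, {"x": -0.009, "y": -0.008, "z": 0.066, "wx": 0.07, "wy": 0, "wz": 0.002}, {"x": -0.009, "y": -0.008, "z": 0.079, "wx": 0.084, "wy": 0, "wz": 0.002}, {"x": -0.009, "y": -0.009, "z": 0.095, "wx": 0.1, "wy": 0, "wz": 0.002}, {"x": -0.009, "y": -0.009, "z": 0.105, "wx": 0.111, "wy": 0, "wz": 0.002}, {"x": -0.009, "y": -0.009, "z": 0.105, "wx": 0.111, "wy": 0, "wz": 0.002}])

```text
t: 24.47
eef_pos: [0.5541, -0.1543, 0.0553]
tool_rot: [0.001, 0.718, 0.696, 0.001]
contact_force: [0.6, -0.6, -2.1]
gripper_width: 0.107
```

```bash
python3 - <<'E'
from h import *
s=monitor.get_obs(); p,r=pose(); print(p,s["gripper_width"],s["contact_force"],s["torque"],r.as_matrix()[:,2].round(3), frame_tool(1,-.0575,.000,0,dz=.015,y=-.002)[0])
E
```

```text
[ 0.55409134 -0.15432876  0.05526025] 0.10733224685326082 [ 0.57495928 -0.55131838 -2.1408127 ] [ 0.02007925 -0.03071511 -0.01676606] [ 0.003  0.001 -1.   ] [np.float64(0.552444015698871), np.float64(-0.15531160113855882), np.float64(0.055)]
```

jog_arm(plan=[{"x": 0, "y": 0, "z": 0, "wx": 0, "wy": 0, "wz": 0}, {"x": 0, "y": 0, "z": 0, "wx": 0, "wy": 0, "wz": 0}, {"x": 0, "y": 0, "z": 0, "wx": 0, "wy": 0, "wz": 0}, {"x": 0, "y": 0, "z": -0.15, "wx": 0, "wy": 0, "wz": 0}, {"x": 0, "y": 0, "z": -0.3, "wx": 0, "wy": 0, "wz": 0}, {"x": 0, "y": 0, "z": -0.45, "wx": 0, "wy": 0, "wz": 0}, {"x": 0.18, "y": -0.04, "z": -0.5, "wx": 0, "wy": 0, "wz": -0.03}, {"x": 0.36, "y": -0.08, "z": -0.5, "wx": 0, "wy": 0, "wz": -0.06}, {"x": 0.55, "y": -0.12, "z": -0.5, "wx": 0, "wy": 0, "wz": -0.09}, {"x": 0.75, "y": -0.16, "z": -0.5, "wx": 0, "wy": 0, "wz": -0.09}, {"x": 0.95, "y": -0.2, "z": -0.5, "wx": 0, "wy": 0, "wz": -0.09}, {"x": 1.0, "y": -0.22, "z": -0.5, "wx": 0, "wy": 0, "wz": -0.09}], hand=-0.34)

```text
t: 25.47
eef_pos: [0.5146, 0.0542, 0.1549]
tool_rot: [-0.001, 0.609, 0.793, 0.003]
contact_force: [0.7, 1.7, 0.6]
gripper_width: 0.331
```

```bash
python3 - <<'E'
from h import *
t=cams.read_camera("top"); cv2.imwrite("pics/t4.png",cv2.resize(t[180:300,160:445,::-1],None,fx=2.8,fy=2.8,interpolation=cv2.INTER_CUBIC))
for r in finder.place_of("top","frame0")[:4]: print(round(r["confidence"],2),np.round(r["location"],1),np.round(ray("top",r["location"],0)[0],4)[:2])
print(pose()[0]); move([.4702,.3721,.11],down(.2494))
E
```

```text
0.85 [205.2 260.8] [0.4957 0.3277]
0.65 [342.3 235.5] [ 0.5634 -0.059 ]
0.64 [432.8 177.3] [ 0.7289 -0.3217]
0.61 [375.8 235.4] [ 0.5628 -0.1542]
[0.5148561  0.05028437 0.15512247]
 {'x': 1.6121, 'y': 0.1944, 'z': 0.2307, 'wx': 0.0009, 'wy': -0.0009, 'wz': 0.0028} rows>=7.9
```

View pics/t4.png

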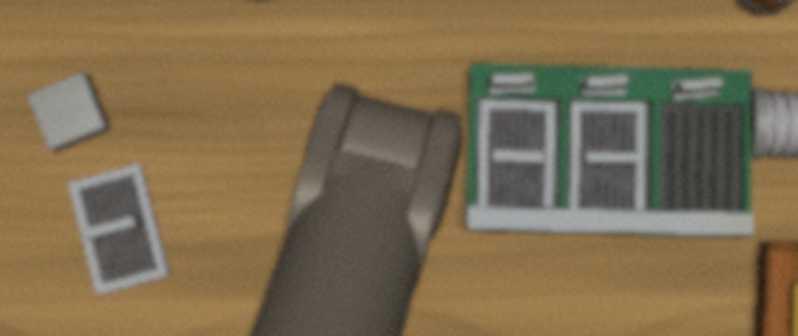

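Frames B and A both sit in their bays. Frame C was knocked and now has corners near (68,183), (142,165), (168,275) and (98,293) in the crop. I'll refit it from a colour mask.

```bash
cat > ff.py <<'E'
from h import *
def refit(cuv,r=34):
    t=cams.read_camera("top"); u,v=int(cuv[0]),int(cuv[1]); c=t[v-r:v+r,u-r:u+r]
    S=cv2.cvtColor(cv2.resize(c,None,fx=8,fy=8,interpolation=cv2.INTER_CUBIC),cv2.COLOR_RGB2HSV)[:,:,1]
    m=cv2.morphologyEx((S<75).astype(np.uint8),cv2.MORPH_CLOSE,np.ones((25,25)))
    cs=max(cv2.findContours(m,0,2)[0],key=cv2.contourArea); b=cv2.minAreaRect(cs)
    q=(cv2.boxPoints(b)+.5)/8-.5+[u-r,v-r]; q=q[np.argsort(q[:,1])]; q=np.vstack([q[:2][np.argsort(q[:2,0])],q[2:][np.argsort(-q[2:,0])]])
    F=[(.058,.037,.008),(.058,-.037,.008),(-.058,-.037,.008),(-.058,.037,.008)]
    w=np.array(ray("top",cuv,0)[0]); f=fit(F,q,x0=[w[0],w[1],.2]); print("corners",q.round(1).tolist(),"size px",np.array(b[1]).round(1)/8,"fit",f[0].round(4),round(f[1],2)); return f[0]
E
python3 - <<'E'
from ff import *
refit((202,262))
E
```

```text
corners [[182.8, 244.2], [210.1, 237.2], [220.7, 278.6], [193.4, 285.6]] size px [42.775  28.1875] fit [0.4939 0.3355 0.2539] 0.77
```

jog_arm(plan=[{"x": 0.2, "y": 0.02, "z": 0.05, "wx": 0.001, "wy": -0.001, "wz": 0}, {"x": 0.4, "y": 0.05, "z": 0.05, "wx": 0.001, "wy": -0.001, "wz": 0}, {"x": 0.6, "y": 0.08, "z": 0.05, "wx": 0.001, "wy": -0.001, "wz": 0}, {"x": 0.8, "y": 0.1, "z": 0.05, "wx": 0.001, "wy": -0.001, "wz": 0}, {"x": 0.8, "y": 0.1, "z": 0.05, "wx": 0.001, "wy": -0.001, "wz": 0}], hand=-0.15)

```text
t: 26.03
eef_pos: [0.4938, 0.2151, 0.1453]
tool_rot: [-0.0, 0.608, 0.794, 0.001]
contact_force: [-0.4, 1.0, 0.3]
gripper_width: 0.425
```

```bash
python3 - <<'E'
from ff import *
q=(np.array([(68,183),(142,165),(168,275),(98,293)])+.5)/2.8-.5+[160,180]
F=[(.058,.037,.008),(.058,-.037,.008),(-.058,-.037,.008),(-.058,.037,.008)]
print(fit(F,q,x0=[.49,.33,.25]))
J=down(.252); p=np.array([.493,.3345,.0145]); print(pose()[0])
path([(p+[0,0,.06],J),(p+[0,0,.03],J),(p,J)])
E
```

```text
(array([0.49374276, 0.33435968, 0.25107444]), np.float64(0.42266137854389463))
[0.49378724 0.21507073 0.14531781]
6 rows
{"x": 0.144, "y": 0.038, "z": 0.089, "wx": 0.0, "wy": -0.0, "wz": 0.001},
{"x": 0.289, "y": 0.076, "z": 0.178, "wx": 0.0, "wy": -0.0, "wz": 0.002},
{"x": 0.433, "y": 0.113, "z": 0.266, "wx": 0.0, "wy": -0.0, "wz": 0.003},
{"x": 0.577, "y": 0.151, "z": 0.355, "wx": 0.0, "wy": -0.0, "wz": 0.004},
{"x": 0.577, "y": 0.151, "z": 0.505, "wx": 0.0, "wy": -0.0, "wz": 0.004},
{"x": 0.577, "y": 0.151, "z": 0.655, "wx": 0.0, "wy": -0.0, "wz": 0.004},
```

jog_arm(plan=[{"x": 0.144, "y": 0.038, "z": 0.06, "wx": 0, "wy": 0, "wz": 0.001}, {"x": 0.289, "y": 0.076, "z": 0.12, "wx": 0, "wy": 0, "wz": 0.002}, {"x": 0.433, "y": 0.113, "z": 0.17, "wx": 0, "wy": 0, "wz": 0.003}, {"x": 0.577, "y": 0.152, "z": 0.22, "wx": 0, "wy": 0, "wz": 0.004}, {"x": 0.577, "y": 0.152, "z": 0.27, "wx": 0, "wy": 0, "wz": 0.004}, {"x": 0.577, "y": 0.152, "z": 0.38, "wx": 0, "wy": 0, "wz": 0.004}, {"x": 0.577, "y": 0.152, "z": 0.5, "wx": 0, "wy": 0, "wz": 0.004}, {"x": 0.577, "y": 0.152, "z": 0.6, "wx": 0, "wy": 0, "wz": 0.004}, {"x": 0.577, "y": 0.152, "z": 0.65, "wx": 0, "wy": 0, "wz": 0.004}, {"x": 0.577, "y": 0.152, "z": 0.65, "wx": 0, "wy": 0, "wz": 0.004}])

```text
t: 26.87
eef_pos: [0.4931, 0.332, 0.0138]
tool_rot: [-0.0, 0.614, 0.789, -0.001]
contact_force: [-0.3, 0.3, 0.2]
gripper_width: 0.425
```

jog_arm(plan=[{"x": 0, "y": 0, "z": 0, "wx": 0, "wy": 0, "wz": 0}, {"x": 0, "y": 0, "z": 0, "wx": 0, "wy": 0, "wz": 0}, {"x": 0, "y": 0, "z": 0, "wx": 0, "wy": 0, "wz": 0}, {"x": 0, "y": 0, "z": 0, "wx": 0, "wy": 0, "wz": 0}, {"x": 0, "y": 0, "z": 0, "wx": 0, "wy": 0, "wz": 0}, {"x": 0, "y": 0, "z": 0, "wx": 0, "wy": 0, "wz": 0}], hand=-1)

```text
t: 27.37
eef_pos: [0.4943, 0.3317, 0.0151]
tool_rot: [0.0, 0.614, 0.789, 0.0]
contact_force: [-0.6, -2.6, 5.8]
gripper_width: 0.102
```

```bash
python3 - <<'E'
from h import *
p,r=pose(); print(p,monitor.get_obs()["gripper_width"],r.as_matrix()[:,1].round(3))
print("frame y in hand mm",(r.inv().apply(np.array([.4938,.3348,0])-p)[0]*1e3).round(1))
path([(p+[0,0,.17],r),([.53,.15,.20],tilt(.15))])
E
```

```text
[0.49425647 0.33166172 0.01511078] 0.10220640403092275 [0.969 0.245 0.001]
frame y in hand mm 3.2
11 rows
{"x": -0.0, "y": 0.0, "z": -0.17, "wx": 0.0, "wy": 0.0, "wz": 0.0},
{"x": -0.0, "y": 0.0, "z": -0.34, "wx": 0.0, "wy": 0.0, "wz": 0.0},
{"x": -0.0, "y": 0.0, "z": -0.51, "wx": 0.0, "wy": 0.0, "wz": 0.0},
{"x": -0.0, "y": 0.0, "z": -0.68, "wx": 0.0, "wy": 0.0, "wz": 0.0},
{"x": -0.0, "y": 0.001, "z": -0.85, "wx": 0.0, "wy": 0.0, "wz": 0.0},
{"x": -0.154, "y": -0.008, "z": -0.862, "wx": -0.008, "wy": -0.001, "wz": 0.015},
{"x": -0.308, "y": -0.016, "z": -0.875, "wx": -0.016, "wy": -0.002, "wz": 0.03},
{"x": -0.462, "y": -0.024, "z": -0.887, "wx": -0.024, "wy": -0.003, "wz": 0.044},
{"x": -0.617, "y": -0.032, "z": -0.899, "wx": -0.031, "wy": -0.004, "wz": 0.059},
{"x": -0.771, "y": -0.041, "z": -0.912, "wx": -0.039, "wy": -0.005, "wz": 0.074},
{"x": -0.925, "y": -0.049, "z": -0.924, "wx": -0.047, "wy": -0.007, "wz": 0.089},
```

jog_arm(plan=[{"x": 0, "y": 0, "z": -0.17, "wx": 0, "wy": 0, "wz": 0}, {"x": 0, "y": 0, "z": -0.34, "wx": 0, "wy": 0, "wz": 0}, {"x": 0, "y": 0, "z": -0.51, "wx": 0, "wy": 0, "wz": 0}, {"x": 0, "y": 0, "z": -0.68, "wx": 0, "wy": 0, "wz": 0}, {"x": 0, "y": 0, "z": -0.85, "wx": 0, "wy": 0, "wz": 0}, {"x": -0.154, "y": -0.008, "z": -0.862, "wx": -0.008, "wy": -0.001, "wz": 0.015}, {"x": -0.308, "y": -0.016, "z": -0.875, "wx": -0.016, "wy": -0.002, "wz": 0.03}, {"x": -0.462, "y": -0.024, "z": -0.887, "wx": -0.024, "wy": -0.003, "wz": 0.044}, {"x": -0.617, "y": -0.032, "z": -0.9, "wx": -0.031, "wy": -0.004, "wz": 0.059}, {"x": -0.771, "y": -0.041, "z": -0.912, "wx": -0.039, "wy": -0.005, "wz": 0.074}, {"x": -0.925, "y": -0.049, "z": -0.924, "wx": -0.047, "wy": -0.007, "wz": 0.089}, {"x": -1.0, "y": -0.05, "z": -0.924, "wx": -0.05, "wy": -0.007, "wz": 0.09}])

```text
t: 28.37
eef_pos: [0.5329, 0.1317, 0.2002]
tool_rot: [0.057, 0.719, 0.69, 0.055]
contact_force: [0.9, -0.2, -2.0]
gripper_width: 0.1
```

```bash
python3 - <<'E'
from h import *
p,r=pose(); print(p,monitor.get_obs()["gripper_width"],r.as_matrix()[:,1].round(3))
wp=frame_tool(0,-.04,.09,g(28),dz=.015,y=-.003); print(wp[0]); wp[0][2]=.185
path([wp])
E
```

```text
[0.53289371 0.13170756 0.2002102 ] 0.10035351098617333 [ 0.987 -0.04   0.159]
[np.float64(0.553290591692355), np.float64(-0.24638159641963547), np.float64(0.17047356453446558)]
11 rows
{"x": -0.171, "y": 0.015, "z": 0.009, "wx": -0.01, "wy": 0.0, "wz": -0.0},
{"x": -0.343, "y": 0.03, "z": 0.019, "wx": -0.019, "wy": 0.0, "wz": -0.001},
{"x": -0.514, "y": 0.045, "z": 0.028, "wx": -0.029, "wy": 0.0, "wz": -0.001},
{"x": -0.685, "y": 0.06, "z": 0.037, "wx": -0.038, "wy": 0.0, "wz": -0.001},
{"x": -0.857, "y": 0.075, "z": 0.046, "wx": -0.048, "wy": 0.0, "wz": -0.001},
{"x": -1.028, "y": 0.09, "z": 0.056, "wx": -0.057, "wy": 0.0, "wz": -0.002},
{"x": -1.199, "y": 0.105, "z": 0.065, "wx": -0.067, "wy": 0.001, "wz": -0.002},
{"x": -1.371, "y": 0.12, "z": 0.074, "wx": -0.076, "wy": 0.001, "wz": -0.002},
{"x": -1.542, "y": 0.135, "z": 0.084, "wx": -0.086, "wy": 0.001, "wz": -0.003},
{"x": -1.713, "y": 0.15, "z": 0.093, "wx": -0.095, "wy": 0.001, "wz": -0.003},
{"x": -1.885, "y": 0.165, "z": 0.102, "wx": -0.105, "wy": 0.001, "wz": -0.003},
```

jog_arm(plan=[{"x": -0.19, "y": 0.015, "z": 0.009, "wx": -0.01, "wy": 0, "wz": 0}, {"x": -0.38, "y": 0.03, "z": 0.019, "wx": -0.02, "wy": 0, "wz": 0}, {"x": -0.57, "y": 0.045, "z": 0.028, "wx": -0.04, "wy": 0, "wz": -0.001}, {"x": -0.76, "y": 0.06, "z": 0.037, "wx": -0.06, "wy": 0, "wz": -0.001}, {"x": -0.95, "y": 0.08, "z": 0.046, "wx": -0.08, "wy": 0, "wz": -0.002}, {"x": -1.0, "y": 0.16, "z": 0.1, "wx": -0.105, "wy": 0.001, "wz": -0.003}, {"x": -1.0, "y": 0.16, "z": 0.1, "wx": -0.105, "wy": 0.001, "wz": -0.003}])

```text
t: 28.95
eef_pos: [0.5583, -0.0726, 0.185]
tool_rot: [0.174, 0.698, 0.673, 0.17]
contact_force: [0.8, 1.9, -1.4]
gripper_width: 0.103
```

```bash
python3 - <<'E'
from h import *
p,r=pose(); print(p,monitor.get_obs()["gripper_width"],r.as_matrix()[:,1].round(3))
wp=frame_tool(0,-.04,.09,g(28),dz=.015,y=-.003)
path([wp])
E
```

```text
[ 0.55828158 -0.07257772  0.18503383] 0.10306718957475552 [ 0.881 -0.032  0.472]
5 rows
{"x": -0.174, "y": -0.006, "z": 0.013, "wx": 0.0, "wy": 0.0, "wz": -0.0},
{"x": -0.348, "y": -0.011, "z": 0.026, "wx": 0.0, "wy": 0.0, "wz": -0.001},
{"x": -0.522, "y": -0.017, "z": 0.039, "wx": 0.001, "wy": 0.0, "wz": -0.001},
{"x": -0.696, "y": -0.023, "z": 0.052, "wx": 0.001, "wy": 0.0, "wz": -0.001},
{"x": -0.869, "y": -0.028, "z": 0.066, "wx": 0.001, "wy": 0.0, "wz": -0.002},
```

jog_arm(plan=[{"x": -0.174, "y": -0.006, "z": 0.013, "wx": 0, "wy": 0, "wz": 0}, {"x": -0.348, "y": -0.011, "z": 0.026, "wx": 0, "wy": 0, "wz": -0.001}, {"x": -0.522, "y": -0.017, "z": 0.039, "wx": 0.001, "wy": 0, "wz": -0.001}, {"x": -0.696, "y": -0.023, "z": 0.052, "wx": 0.001, "wy": 0, "wz": -0.001}, {"x": -0.869, "y": -0.028, "z": 0.066, "wx": 0.001, "wy": 0, "wz": -0.002}, {"x": -0.869, "y": -0.028, "z": 0.066, "wx": 0.001, "wy": 0, "wz": -0.002}, {"x": -0.869, "y": -0.028, "z": 0.066, "wx": 0.001, "wy": 0, "wz": -0.002}])

```text
t: 29.53
eef_pos: [0.5524, -0.2501, 0.1704]
tool_rot: [0.174, 0.698, 0.674, 0.167]
contact_force: [0.2, 1.0, -2.1]
gripper_width: 0.103
```

```bash
python3 - <<'E'
from h import *
p,r=pose(); print(p,monitor.get_obs()["gripper_width"],r.as_matrix()[:,1].round(3))
insert(0,.015,-.003)
E
```

```text
[ 0.55236678 -0.25009499  0.17035573] 0.1026724781836999 [ 0.883 -0.031  0.469]
10 rows
{"x": 0.01, "y": -0.045, "z": 0.089, "wx": -0.0, "wy": 0.001, "wz": -0.001},
{"x": 0.019, "y": -0.09, "z": 0.178, "wx": -0.0, "wy": 0.001, "wz": -0.001},
{"x": 0.019, "y": -0.149, "z": 0.288, "wx": -0.0, "wy": 0.001, "wz": -0.001},
{"x": 0.019, "y": -0.191, "z": 0.362, "wx": -0.0, "wy": 0.001, "wz": -0.001},
{"x": 0.019, "y": -0.2, "z": 0.38, "wx": -0.0, "wy": 0.001, "wz": -0.001},
{"x": 0.019, "y": -0.2, "z": 0.38, "wx": -0.0, "wy": 0.001, "wz": -0.001},
{"x": 0.019, "y": -0.219, "z": 0.386, "wx": 0.014, "wy": 0.001, "wz": -0.001},
{"x": 0.019, "y": -0.241, "z": 0.392, "wx": 0.028, "wy": 0.001, "wz": -0.001},
{"x": 0.019, "y": -0.269, "z": 0.395, "wx": 0.044, "wy": 0.001, "wz": -0.001},
{"x": 0.019, "y": -0.269, "z": 0.395, "wx": 0.044, "wy": 0.001, "wz": -0.001},
```

jog_arm(plan=[{"x": 0.01, "y": -0.045, "z": 0.089, "wx": 0, "wy": 0.001, "wz": -0.001}, {"x": 0.019, "y": -0.09, "z": 0.178, "wx": 0, "wy": 0.001, "wz": -0.001}, {"x": 0.019, "y": -0.149, "z": 0.288, "wx": 0, "wy": 0.001, "wz": -0.001}, {"x": 0.019, "y": -0.191, "z": 0.362, "wx": 0, "wy": 0.001, "wz": -0.001}, {"x": 0.019, "y": -0.2, "z": 0.38, "wx": 0, "wy": 0.001, "wz": -0.001}, {"x": 0.019, "y": -0.2, "z": 0.38, "wx": 0, "wy": 0.001, "wz": -0.001}, {"x": 0.019, "y": -0.219, "z": 0.386, "wx": 0.014, "wy": 0.001, "wz": -0.001}, {"x": 0.019, "y": -0.241, "z": 0.392, "wx": 0.028, "wy": 0.001, "wz": -0.001}, {"x": 0.019, "y": -0.269, "z": 0.395, "wx": 0.044, "wy": 0.001, "wz": -0.001}, {"x": 0.019, "y": -0.269, "z": 0.395, "wx": 0.044, "wy": 0.001, "wz": -0.001}])

```text
t: 30.37
eef_pos: [0.5443, -0.2436, 0.0762]
tool_rot: [0.125, 0.705, 0.687, 0.121]
contact_force: [1.3, 0.6, -2.5]
gripper_width: 0.102
```

```bash
python3 - <<'E'
from h import *
s=monitor.get_obs();p,r=pose(); print(p,s["gripper_width"],s["contact_force"],s["torque"],frame_tool(0,-.0565,.0015,g(20),dz=.015,y=-.003)[0])
cv2.imwrite("pics/c8.png",cv2.resize(cams.read_camera("side")[210:345,270:450,::-1],None,fx=4,fy=4,interpolation=cv2.INTER_CUBIC))
lay(0,.015,-.003)
E
```

```text
[ 0.54431665 -0.24359958  0.07619366] 0.10183136616862838 [ 1.26231857  0.58418627 -2.52632326] [-0.002548    0.40448877 -0.01802007] [np.float64(0.5419990023860384), np.float64(-0.24603144497877472), np.float64(0.0754325576246774)]
10 rows
{"x": -0.011, "y": -0.017, "z": 0.0, "wx": 0.001, "wy": -0.0, "wz": 0.001},
{"x": -0.011, "y": -0.014, "z": 0.013, "wx": 0.015, "wy": -0.0, "wz": 0.001},
{"x": -0.011, "y": -0.011, "z": 0.026, "wx": 0.029, "wy": -0.0, "wz": 0.001},
{"x": -0.011, "y": -0.009, "z": 0.039, "wx": 0.042, "wy": -0.0, "wz": 0.001},
{"x": -0.011, "y": -0.008, "z": 0.052, "wx": 0.056, "wy": -0.0, "wz": 0.001},
{"x": -0.011, "y": -0.007, "z": 0.065, "wx": 0.07, "wy": 0.0, "wz": 0.001},
{"x": -0.011, "y": -0.007, "z": 0.078, "wx": 0.084, "wy": 0.0, "wz": 0.001},
{"x": -0.011, "y": -0.008, "z": 0.093, "wx": 0.101, "wy": 0.0, "wz": 0.001},
{"x": -0.011, "y": -0.009, "z": 0.104, "wx": 0.112, "wy": 0.0, "wz": 0.001},
{"x": -0.011, "y": -0.009, "z": 0.104, "wx": 0.112, "wy": 0.0, "wz": 0.001},
```

View pics/c8.png

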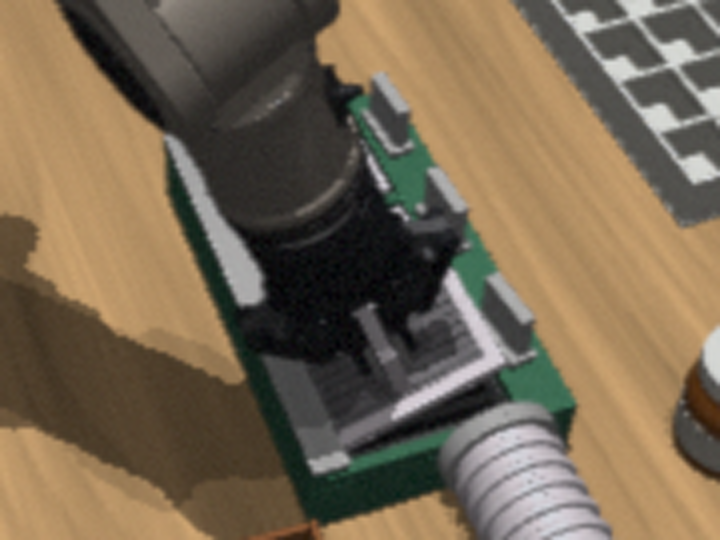

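The near edge is under the lip at about (345,445), inside the right-hand wall. I'll lay it flat.

jog_arm(plan=[{"x": -0.011, "y": -0.017, "z": 0, "wx": 0.001, "wy": 0, "wz": 0.001}, {"x": -0.011, "y": -0.014, "z": 0.013, "wx": 0.015, "wy": 0, "wz": 0.001}, {"x": -0.011, "y": -0.011, "z": 0.026, "wx": 0.029, "wy": 0, "wz": 0.001}, {"x": -0.011, "y": -0.009, "z": 0.039, "wx": 0.042, "wy": 0, "wz": 0.001}, {"x": -0.011, "y": -0.008, "z": 0.052, "wx": 0.056, "wy": 0, "wz": 0.001}, {"x": -0.011, "y": -0.007, "z": 0.065, "wx": 0.07, "wy": 0, "wz": 0.001}, {"x": -0.011, "y": -0.007, "z": 0.078, "wx": 0.084, "wy": 0, "wz": 0.001}, {"x": -0.011, "y": -0.008, "z": 0.093, "wx": 0.101, "wy": 0, "wz": 0.001}, {"x": -0.011, "y": -0.009, "z": 0.105, "wx": 0.112, "wy": 0, "wz": 0.001}, {"x": -0.011, "y": -0.009, "z": 0.106, "wx": 0.112, "wy": 0, "wz": 0.001}])

```text
t: 31.25
eef_pos: [0.5513, -0.2454, 0.0552]
tool_rot: [-0.0, 0.717, 0.697, 0.0]
contact_force: [0.8, 0.8, -0.5]
gripper_width: 0.101
```

jog_arm(plan=[{"x": 0, "y": 0, "z": 0, "wx": 0, "wy": 0, "wz": 0}, {"x": 0, "y": 0, "z": 0, "wx": 0, "wy": 0, "wz": 0}, {"x": 0, "y": 0, "z": 0, "wx": 0, "wy": 0, "wz": 0}, {"x": 0, "y": 0, "z": -0.15, "wx": 0, "wy": 0, "wz": 0}, {"x": 0, "y": 0, "z": -0.3, "wx": 0, "wy": 0, "wz": 0}, {"x": 0, "y": 0, "z": -0.4, "wx": 0, "wy": 0, "wz": 0}, {"x": 0, "y": 0, "z": -0.4, "wx": 0, "wy": 0, "wz": 0}], hand=-0.34)

```text
t: 31.83
eef_pos: [0.5529, -0.2472, 0.1395]
tool_rot: [0.003, 0.717, 0.697, 0.003]
contact_force: [0.8, -0.6, 0.1]
gripper_width: 0.333
```

```bash
python3 - <<'E'
from h import *
def lockpath(k):
    s=np.array(fin(k,0,-1,.008)); 
    path([(s+[0,0,.05],T0),(s,T0)]+[(fin(k,a,-1),T0) for a in(.4,.8,1.2,1.5)]+[(fin(k,1.5,-1),T0),(np.array(fin(k,1.5,-1,.006))+[0,0,.06],T0)])
print(pose()[0]); lockpath(0)
E
```

```text
[ 0.55293503 -0.24720631  0.13954398]
12 rows
{"x": 0.039, "y": 0.164, "z": 0.042, "wx": 0.001, "wy": 0.0, "wz": 0.0},
{"x": 0.079, "y": 0.328, "z": 0.085, "wx": 0.002, "wy": 0.0, "wz": 0.001},
{"x": 0.118, "y": 0.493, "z": 0.127, "wx": 0.003, "wy": 0.0, "wz": 0.001},
{"x": 0.118, "y": 0.492, "z": 0.252, "wx": 0.003, "wy": 0.0, "wz": 0.001},
{"x": 0.118, "y": 0.491, "z": 0.377, "wx": 0.003, "wy": 0.0, "wz": 0.001},
{"x": 0.154, "y": 0.418, "z": 0.376, "wx": 0.003, "wy": 0.0, "wz": 0.001},
{"x": 0.17, "y": 0.362, "z": 0.376, "wx": 0.003, "wy": 0.0, "wz": 0.001},
{"x": 0.15, "y": 0.297, "z": 0.375, "wx": 0.003, "wy": 0.0, "wz": 0.001},
{"x": 0.11, "y": 0.259, "z": 0.375, "wx": 0.003, "wy": 0.0, "wz": 0.001},
{"x": 0.11, "y": 0.259, "z": 0.375, "wx": 0.003, "wy": 0.0, "wz": 0.001},
{"x": 0.125, "y": 0.262, "z": 0.225, "wx": 0.003, "wy": 0.0, "wz": 0.001},
{"x": 0.14, "y": 0.264, "z": 0.075, "wx": 0.003, "wy": 0.0, "wz": 0.001},
```

jog_arm(plan=[{"x": 0.039, "y": 0.164, "z": 0.042, "wx": 0.001, "wy": 0, "wz": 0}, {"x": 0.079, "y": 0.328, "z": 0.06, "wx": 0.002, "wy": 0, "wz": 0.001}, {"x": 0.118, "y": 0.493, "z": 0.08, "wx": 0.003, "wy": 0, "wz": 0.001}, {"x": 0.118, "y": 0.5, "z": 0.2, "wx": 0.003, "wy": 0, "wz": 0.001}, {"x": 0.118, "y": 0.491, "z": 0.377, "wx": 0.003, "wy": 0, "wz": 0.001}, {"x": 0.154, "y": 0.418, "z": 0.376, "wx": 0.003, "wy": 0, "wz": 0.001}, {"x": 0.17, "y": 0.362, "z": 0.376, "wx": 0.003, "wy": 0, "wz": 0.001}, {"x": 0.15, "y": 0.297, "z": 0.375, "wx": 0.003, "wy": 0, "wz": 0.001}, {"x": 0.11, "y": 0.259, "z": 0.375, "wx": 0.003, "wy": 0, "wz": 0.001}, {"x": 0.11, "y": 0.259, "z": 0.375, "wx": 0.003, "wy": 0, "wz": 0.001}, {"x": 0.125, "y": 0.262, "z": 0.225, "wx": 0.003, "wy": 0, "wz": 0.001}, {"x": 0.14, "y": 0.264, "z": 0.04, "wx": 0.003, "wy": 0, "wz": 0.001}], hand=-1)

```text
t: 32.83
eef_pos: [0.6042, -0.2197, 0.1297]
tool_rot: [-0.003, 0.719, 0.695, -0.002]
contact_force: [1.3, 0.0, 0.3]
gripper_width: -0.002
```

```bash
cat >> h.py <<'E'
def lockpath(k):
    s=np.array(fin(k,0,-1,.008))
    path([(s+[0,0,.055],T0),(s,T0)]+[(fin(k,a,-1),T0) for a in(.4,.8,1.2,1.5)]+[(fin(k,1.5,-1),T0),(np.array(fin(k,1.5,-1,.006))+[0,0,.06],T0)],step=.038)
E
python3 - <<'E'
from h import *
print(pose()[0]); lockpath(1)
E
```

```text
[ 0.6041679  -0.21973861  0.12970529]
12 rows
{"x": 0.141, "y": 0.08, "z": 0.016, "wx": -0.001, "wy": -0.0, "wz": -0.0},
{"x": 0.283, "y": 0.161, "z": 0.032, "wx": -0.001, "wy": -0.0, "wz": -0.0},
{"x": 0.424, "y": 0.241, "z": 0.048, "wx": -0.002, "wy": -0.001, "wz": -0.001},
{"x": 0.424, "y": 0.242, "z": 0.185, "wx": -0.002, "wy": -0.001, "wz": -0.001},
{"x": 0.424, "y": 0.243, "z": 0.323, "wx": -0.002, "wy": -0.001, "wz": -0.001},
{"x": 0.46, "y": 0.171, "z": 0.323, "wx": -0.002, "wy": -0.001, "wz": -0.001},
{"x": 0.476, "y": 0.114, "z": 0.324, "wx": -0.002, "wy": -0.001, "wz": -0.001},
{"x": 0.455, "y": 0.049, "z": 0.324, "wx": -0.002, "wy": -0.001, "wz": -0.001},
{"x": 0.415, "y": 0.012, "z": 0.324, "wx": -0.002, "wy": -0.001, "wz": -0.001},
{"x": 0.415, "y": 0.012, "z": 0.324, "wx": -0.002, "wy": -0.001, "wz": -0.001},
{"x": 0.43, "y": 0.012, "z": 0.174, "wx": -0.002, "wy": -0.001, "wz": -0.001},
{"x": 0.446, "y": 0.012, "z": 0.024, "wx": -0.002, "wy": -0.001, "wz": -0.001},
```

jog_arm(plan=[{"x": 0.141, "y": 0.09, "z": 0, "wx": -0.001, "wy": 0, "wz": 0}, {"x": 0.283, "y": 0.18, "z": 0.01, "wx": -0.001, "wy": 0, "wz": 0}, {"x": 0.424, "y": 0.245, "z": 0.02, "wx": -0.002, "wy": -0.001, "wz": -0.001}, {"x": 0.424, "y": 0.25, "z": 0.15, "wx": -0.002, "wy": -0.001, "wz": -0.001}, {"x": 0.424, "y": 0.243, "z": 0.323, "wx": -0.002, "wy": -0.001, "wz": -0.001}, {"x": 0.46, "y": 0.171, "z": 0.323, "wx": -0.002, "wy": -0.001, "wz": -0.001}, {"x": 0.476, "y": 0.114, "z": 0.324, "wx": -0.002, "wy": -0.001, "wz": -0.001}, {"x": 0.455, "y": 0.049, "z": 0.324, "wx": -0.002, "wy": -0.001, "wz": -0.001}, {"x": 0.415, "y": 0.012, "z": 0.324, "wx": -0.002, "wy": -0.001, "wz": -0.001}, {"x": 0.415, "y": 0.012, "z": 0.324, "wx": -0.002, "wy": -0.001, "wz": -0.001}, {"x": 0.43, "y": 0.012, "z": 0.174, "wx": -0.002, "wy": -0.001, "wz": -0.001}, {"x": 0.446, "y": 0.012, "z": 0, "wx": -0.002, "wy": -0.001, "wz": -0.001}])

```text
t: 33.83
eef_pos: [0.6074, -0.1303, 0.1282]
tool_rot: [-0.002, 0.718, 0.696, -0.003]
contact_force: [1.0, -0.2, 0.6]
gripper_width: 0.001
```

```bash
python3 - <<'E'
from h import *
print(pose()[0]); lockpath(2)
E
```

```text
[ 0.60736009 -0.13033056  0.12820589]
12 rows
{"x": 0.142, "y": 0.08, "z": 0.013, "wx": -0.001, "wy": 0.0, "wz": 0.0},
{"x": 0.284, "y": 0.16, "z": 0.026, "wx": -0.001, "wy": 0.0, "wz": 0.0},
{"x": 0.427, "y": 0.24, "z": 0.039, "wx": -0.002, "wy": 0.0, "wz": 0.0},
{"x": 0.427, "y": 0.241, "z": 0.177, "wx": -0.002, "wy": 0.0, "wz": 0.0},
{"x": 0.427, "y": 0.242, "z": 0.314, "wx": -0.002, "wy": 0.0, "wz": 0.0},
{"x": 0.463, "y": 0.169, "z": 0.314, "wx": -0.002, "wy": 0.0, "wz": 0.0},
{"x": 0.479, "y": 0.112, "z": 0.315, "wx": -0.002, "wy": 0.0, "wz": 0.0},
{"x": 0.459, "y": 0.048, "z": 0.315, "wx": -0.002, "wy": 0.0, "wz": 0.0},
{"x": 0.419, "y": 0.01, "z": 0.316, "wx": -0.002, "wy": 0.0, "wz": 0.0},
{"x": 0.419, "y": 0.01, "z": 0.316, "wx": -0.002, "wy": 0.0, "wz": 0.0},
{"x": 0.434, "y": 0.01, "z": 0.166, "wx": -0.002, "wy": 0.0, "wz": 0.0},
{"x": 0.448, "y": 0.011, "z": 0.016, "wx": -0.002, "wy": 0.0, "wz": 0.0},
```

Same sweep for button 2, then a move away to the left so the top camera can see.

jog_arm(plan=[{"x": 0.142, "y": 0.09, "z": 0, "wx": -0.001, "wy": 0, "wz": 0}, {"x": 0.284, "y": 0.18, "z": 0.01, "wx": -0.001, "wy": 0, "wz": 0}, {"x": 0.427, "y": 0.245, "z": 0.02, "wx": -0.002, "wy": 0, "wz": 0}, {"x": 0.427, "y": 0.25, "z": 0.15, "wx": -0.002, "wy": 0, "wz": 0}, {"x": 0.427, "y": 0.242, "z": 0.314, "wx": -0.002, "wy": 0, "wz": 0}, {"x": 0.463, "y": 0.169, "z": 0.314, "wx": -0.002, "wy": 0, "wz": 0}, {"x": 0.479, "y": 0.112, "z": 0.315, "wx": -0.002, "wy": 0, "wz": 0}, {"x": 0.459, "y": 0.048, "z": 0.315, "wx": -0.002, "wy": 0, "wz": 0}, {"x": 0.419, "y": 0.01, "z": 0.316, "wx": -0.002, "wy": 0, "wz": 0}, {"x": 0.419, "y": 0.01, "z": 0.316, "wx": -0.002, "wy": 0, "wz": 0}, {"x": 0.434, "y": 0.01, "z": 0.166, "wx": -0.002, "wy": 0, "wz": 0}, {"x": 0.448, "y": 0.01, "z": -0.05, "wx": -0.002, "wy": 0, "wz": 0}])

```text
t: 34.83
eef_pos: [0.6095, -0.0406, 0.1341]
tool_rot: [-0.002, 0.718, 0.696, -0.003]
contact_force: [1.1, 0.4, -0.6]
gripper_width: -0.001
```

jog_arm(plan=[{"x": 0.15, "y": 0, "z": -0.2, "wx": 0, "wy": 0, "wz": 0}, {"x": 0.35, "y": 0, "z": -0.3, "wx": 0, "wy": 0, "wz": 0}, {"x": 0.55, "y": 0, "z": -0.3, "wx": 0, "wy": 0, "wz": 0}, {"x": 0.75, "y": 0, "z": -0.3, "wx": 0, "wy": 0, "wz": 0}, {"x": 0.95, "y": 0, "z": -0.3, "wx": 0, "wy": 0, "wz": 0}, {"x": 0.95, "y": 0, "z": -0.3, "wx": 0, "wy": 0, "wz": 0}])

```text
t: 35.33
eef_pos: [0.6157, 0.1608, 0.1927]
tool_rot: [-0.004, 0.714, 0.7, -0.002]
contact_force: [-0.2, 1.8, -0.5]
gripper_width: 0.0
```

```bash
python3 - <<'E'
from h import *
t=cams.read_camera("top"); cv2.imwrite("pics/t5.png",cv2.resize(t[190:320,315:485,::-1],None,fx=4.6,fy=4.6,interpolation=cv2.INTER_CUBIC))
print(pose()[0])
E
```

```text
[0.61566194 0.1569389  0.19273168]
```

View pics/t5.png

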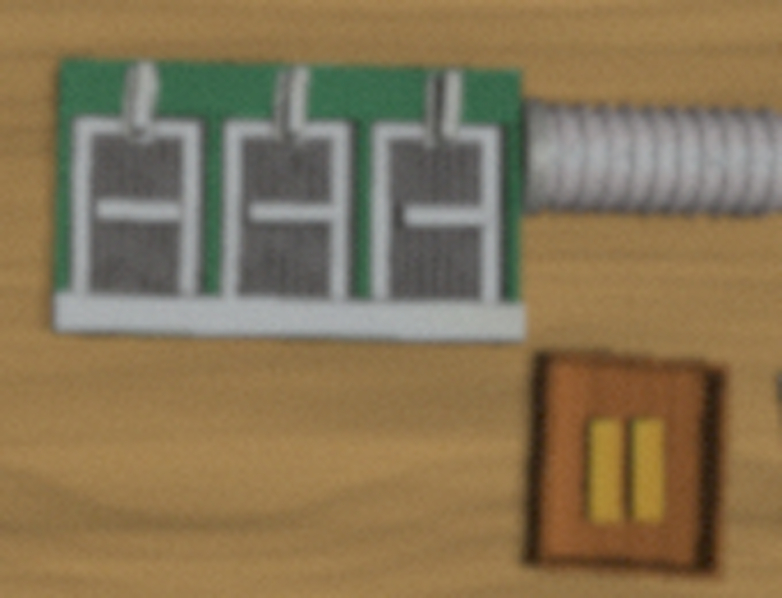

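All three frames lie in their bays with the fins pointing across their far edges at (140,100), (292,105) and (443,105). Both offcuts are in the scrap box. I'll compare the fin slopes with predictions before handing in.

```bash
python3 - <<'E'
from h import *
for k in(2,1,0):
  for a in(1.3,1.4,1.5,1.57):
    d=np.array([-np.sin(a),np.cos(a)]); P=[[*bay(k,.075+r*d[0],r*d[1]),.091] for r in(-.012,.028)]
    q=((proj("top",P)-[315,190]+.5)*4.6-.5); print(k,a,q.round(0).tolist(), "lean px %.1f"%(q[1]-q[0])[0])
t=cams.read_camera("top"); cv2.imwrite("pics/t6.png",cv2.resize(t[200:225,335:425,::-1],None,fx=8.8,fy=8.8,interpolation=cv2.INTER_CUBIC))
E
```

```text
2 1.3 [[151.0, 63.0], [131.0, 128.0]] lean px -19.6
2 1.4 [[149.0, 62.0], [136.0, 130.0]] lean px -12.8
2 1.5 [[147.0, 62.0], [141.0, 130.0]] lean px -6.0
2 1.57 [[145.0, 62.0], [144.0, 130.0]] lean px -1.2
1 1.3 [[305.0, 66.0], [286.0, 132.0]] lean px -19.1
1 1.4 [[303.0, 66.0], [291.0, 133.0]] lean px -12.4
1 1.5 [[301.0, 66.0], [296.0, 134.0]] lean px -5.6
1 1.57 [[300.0, 66.0], [299.0, 134.0]] lean px -0.8
0 1.3 [[460.0, 70.0], [441.0, 135.0]] lean px -18.7
0 1.4 [[458.0, 69.0], [446.0, 136.0]] lean px -12.0
0 1.5 [[456.0, 69.0], [451.0, 137.0]] lean px -5.2
0 1.57 [[454.0, 69.0], [454.0, 137.0]] lean px -0.4
```

View pics/t6.png

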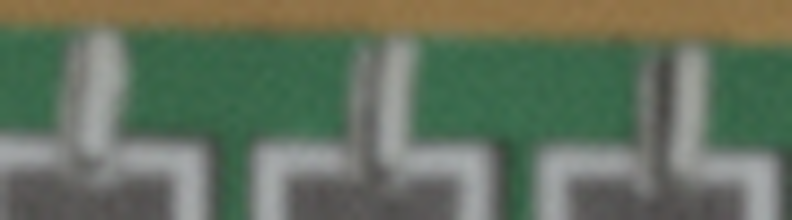

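The slopes give roughly 1.52, 1.50 and 1.43 rad for the right, middle and left buttons, all above 1.3. The left one has the least margin, so I'll nudge it once more.

```bash
python3 - <<'E'
from h import *
print(pose()[0]); a=np.array(fin(2,1.571,-1,.010))
path([(a+[0,0,.06],T0),(a+[0,0,.03],T0),(a,T0),(fin(2,1.571,-1,.004),T0),(fin(2,1.571,-1,-.001),T0)],step=.04)
E
```

```text
[0.61570819 0.15281099 0.19303649]
10 rows
{"x": -0.16, "y": 0.0, "z": 0.057, "wx": -0.0, "wy": 0.0, "wz": 0.0},
{"x": -0.32, "y": 0.001, "z": 0.114, "wx": -0.001, "wy": 0.0, "wz": 0.001},
{"x": -0.479, "y": 0.001, "z": 0.171, "wx": -0.001, "wy": 0.0, "wz": 0.001},
{"x": -0.639, "y": 0.002, "z": 0.228, "wx": -0.002, "wy": 0.0, "wz": 0.001},
{"x": -0.799, "y": 0.002, "z": 0.285, "wx": -0.002, "wy": 0.001, "wz": 0.001},
{"x": -0.959, "y": 0.002, "z": 0.342, "wx": -0.003, "wy": 0.001, "wz": 0.002},
{"x": -0.959, "y": 0.004, "z": 0.492, "wx": -0.003, "wy": 0.001, "wz": 0.002},
{"x": -0.958, "y": 0.005, "z": 0.642, "wx": -0.003, "wy": 0.001, "wz": 0.002},
{"x": -0.988, "y": 0.005, "z": 0.642, "wx": -0.003, "wy": 0.001, "wz": 0.002},
{"x": -1.013, "y": 0.005, "z": 0.642, "wx": -0.003, "wy": 0.001, "wz": 0.002},
```

jog_arm(plan=[{"x": -0.17, "y": 0, "z": 0.05, "wx": 0, "wy": 0, "wz": 0}, {"x": -0.34, "y": 0, "z": 0.1, "wx": -0.001, "wy": 0, "wz": 0.001}, {"x": -0.51, "y": 0, "z": 0.15, "wx": -0.001, "wy": 0, "wz": 0.001}, {"x": -0.68, "y": 0, "z": 0.2, "wx": -0.002, "wy": 0, "wz": 0.001}, {"x": -0.82, "y": 0, "z": 0.25, "wx": -0.002, "wy": 0.001, "wz": 0.002}, {"x": -0.9, "y": 0.002, "z": 0.3, "wx": -0.003, "wy": 0.001, "wz": 0.002}, {"x": -0.94, "y": 0.002, "z": 0.34, "wx": -0.003, "wy": 0.001, "wz": 0.002}, {"x": -0.95, "y": 0.004, "z": 0.45, "wx": -0.003, "wy": 0.001, "wz": 0.002}, {"x": -0.95, "y": 0.005, "z": 0.58, "wx": -0.003, "wy": 0.001, "wz": 0.002}, {"x": -0.95, "y": 0.005, "z": 0.642, "wx": -0.003, "wy": 0.001, "wz": 0.002}, {"x": -0.95, "y": 0.005, "z": 0.642, "wx": -0.003, "wy": 0.001, "wz": 0.002}])

```text
t: 36.35
eef_pos: [0.6085, -0.037, 0.0623]
tool_rot: [-0.002, 0.718, 0.696, -0.001]
contact_force: [-0.0, 0.7, -0.2]
gripper_width: 0.004
```

```bash
python3 - <<'E'
from h import *
print(pose()[0],monitor.get_obs()["contact_force"])
path([(fin(2,1.571,-1,.003),T0),(fin(2,1.571,-1,0),T0),(fin(2,1.571,-1,-.002),T0)],step=.04)
E
```

```text
[ 0.60853516 -0.03703587  0.06226057] [-0.00899593  0.68927105 -0.21980459]
3 rows
{"x": -0.045, "y": 0.01, "z": -0.014, "wx": -0.001, "wy": -0.0, "wz": -0.0},
{"x": -0.06, "y": 0.011, "z": -0.014, "wx": -0.001, "wy": -0.0, "wz": -0.0},
{"x": -0.07, "y": 0.011, "z": -0.014, "wx": -0.001, "wy": -0.0, "wz": -0.0},
```

jog_arm(plan=[{"x": -0.03, "y": 0.01, "z": -0.014, "wx": 0, "wy": 0, "wz": 0}, {"x": -0.045, "y": 0.01, "z": -0.014, "wx": 0, "wy": 0, "wz": 0}, {"x": -0.06, "y": 0.01, "z": -0.014, "wx": 0, "wy": 0, "wz": 0}, {"x": -0.07, "y": 0.01, "z": -0.014, "wx": 0, "wy": 0, "wz": 0}, {"x": -0.07, "y": 0.01, "z": -0.014, "wx": 0, "wy": 0, "wz": 0}])

```text
t: 36.77
eef_pos: [0.6107, -0.0486, 0.0662]
tool_rot: [-0.003, 0.718, 0.696, 0.0]
contact_force: [-1.5, 6.7, 3.8]
gripper_width: -0.001
```

jog_arm(plan=[{"x": 0.03, "y": 0, "z": 0, "wx": 0, "wy": 0, "wz": 0}, {"x": 0.04, "y": 0, "z": -0.15, "wx": 0, "wy": 0, "wz": 0}, {"x": 0.05, "y": 0, "z": -0.3, "wx": 0, "wy": 0, "wz": 0}, {"x": 0.05, "y": 0, "z": -0.5, "wx": 0, "wy": 0, "wz": 0}, {"x": 0.25, "y": 0, "z": -0.7, "wx": 0, "wy": 0, "wz": 0}, {"x": 0.45, "y": 0, "z": -0.7, "wx": 0, "wy": 0, "wz": 0}, {"x": 0.65, "y": 0, "z": -0.7, "wx": 0, "wy": 0, "wz": 0}, {"x": 0.8, "y": 0, "z": -0.7, "wx": 0, "wy": 0, "wz": 0}, {"x": 0.8, "y": 0, "z": -0.7, "wx": 0, "wy": 0, "wz": 0}, {"x": 0.8, "y": 0, "z": -0.7, "wx": 0, "wy": 0, "wz": 0}])

```text
t: 37.6
eef_pos: [0.6165, 0.1141, 0.2075]
tool_rot: [-0.003, 0.716, 0.698, 0.001]
contact_force: [-0.8, -0.4, 0.0]
gripper_width: 0.002
```

```bash
python3 - <<'E'
from h import *
t=cams.read_camera("top"); cv2.imwrite("pics/t7.png",np.vstack([cv2.resize(t[200:225,335:425,::-1],None,fx=8.8,fy=8.8,interpolation=cv2.INTER_CUBIC),cv2.resize(t[195:320,320:480,::-1],None,fx=4.95,fy=3,interpolation=cv2.INTER_CUBIC)[:,:792]]))
print(pose()[0],monitor.get_obs()["joint_vel"].round(3))
E
```

```text
[0.61637309 0.11118418 0.20766089] [ 0.038 -0.006  0.03   0.021  0.005 -0.002  0.003]
```

```bash
python3 - <<'E'
from h import *
cams.read_camera("top")
for t in("frame0","offcut0"):
    for r in finder.place_of("top",t)[:3]: print(t,round(r["confidence"],2),np.round(ray("top",r["location"],.04 if t[0]=="f" else .005)[0][:2],4))
print([bay(k).round(4) for k in range(3)],monitor.get_obs()["contact_force"].round(1))
print(bot.hand_in())
E
```

```text
frame0 0.91 [ 0.5553 -0.0562]
frame0 0.68 [ 0.5528 -0.1461]
frame0 0.66 [ 0.5483 -0.2403]
offcut0 0.75 [ 0.5612 -0.1462]
offcut0 0.52 [ 0.3999 -0.3653]
[array([ 0.5492, -0.2433]), array([ 0.552 , -0.1533]), array([ 0.5548, -0.0633])] [ 0.4 -0.   0.3]
the job is handed in; nothing more can be done
None
```

I cleared both offcuts into the scrap box, put all three frames in bays and turned all three turnbuttons across them. The job is handed in at about 38 s of arm time. `hand_in()` gives no verdict, so the result isn't confirmed.

- **Offcuts and buttons:** I pushed the three buttons clear with closed fingers and dropped the two offcuts into the scrap box.
- **Frames:** I hooked each frame under the lip, rotated it flat and released it. One frame had been knocked about 4 cm before I reached it, so I measured its position again first.
- **Locking:** I pushed all three buttons back across, and gave the left one a second push because it looked least turned.

**Last checks**
- **Top view:** after locking, it showed all three frames in their bays under the lip, the three buttons across them and both offcuts in the box.
- **Button angles:** fin slopes in that picture gave about 1.52 (right), 1.50 (middle) and 1.43 rad (left) before the second push. That push ended with about 7 N sideways on the fingers. I couldn't check it by eye because the picture limit was reached.
- **Frame positions:** in x, the detector put the frame centres within 1 mm of the bay centres. In y it read 3 to 7 mm off, close to the 8 mm limit. Its error is several millimetres, and a flat frame has only about 4 mm of play in a bay.
- **Doubtful detection:** the detector also reported an "offcut" at the middle bay. I took it as false, because the picture shows a frame lying flat there and both offcuts in the box. It found only one of the two offcuts in the box.
- **Robot:** it stood clear of everything at hand-in, with contact force under 1 N.

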